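# Free the stuck lamp cartridge

### The job

The square lamp cartridge is stuck inside the leaning lamp housing. Take the push rod from its stand, push the cartridge from behind through the access hole until the rod's collar just meets the housing, without forcing it (the cartridge must stay hanging in the mouth), and put the rod back in its stand. Then draw the cartridge out of the mouth with the gripper, without letting it drop or touch the bench, lay it gently in the empty bay of the tray and let go; leave the spare cartridges and the other things alone.

Things in the scene. Friction and masses are not known exactly. Their poses are not given: they have to be found in the camera images.
- tube: Square grey lamp housing tube, outside 44 x 44 mm (ribs 49), 121 mm long, fixed on a round foot (radius 60 mm, 14 mm high) by a thin post from below. Origin: centre of its open mouth, 135 mm above the bench. Its z axis runs up along the tube from the mouth to the access hole, leaning 40 degrees from vertical, roughly to world -y; its x axis is level.
- mouth (a point): The same point, centre of the mouth. Inside, the tube is 34 x 34 mm and 115 mm deep, then comes a 6 mm back wall with the access hole. Steel spring pads in its two x walls, 15 to 35 mm inside the mouth, clamp the cartridge: it slides only under about 8 to 14 N and stays where it is left.
- access_hole (a point): Centre of the round access hole (20 mm) in the outer face of the housing's upper end, 121 mm from the mouth along the tube's z axis. Push along minus z of the tube.
- cartridge_center (a point): Centre of the stuck cartridge, an aluminium bar 32 x 32 x 100 mm, 140 g; z along it, from black lens end to white contact end. At the start the lens end lies 6 mm inside the mouth, the other end 9 mm below the back wall. When the rod's collar meets the housing, the lens end stands 54 mm out of the mouth and 46 mm is still held inside; about 20 mm further it would fall out.
- rod_grip (a point): Push rod, upright in its stand: middle of its grip, z up along the rod. Square wooden handle 24 x 24 mm, from 40 mm below this point (collar's upper face) to 30 mm above it. Steel collar 36 mm across, 6 mm thick, underside 46 mm below this point; under it a round pin 12 mm thick, 75 mm long, its tip 121 mm below this point. 150 g.
- rodstand_hole0 (a point): Centre of the mouth of the 22 mm through hole in the top of the push rod's stand, a fixed grey block 80 x 80 x 80 mm; top 80 mm above the bench. With the rod home its collar's underside lies on the top.
- bay: Empty bay of the fixed white tray, with a thin cork liner: origin at the middle of its floor, 4 mm above the bench; y along its length, x across. 120 x 44 mm between ribs 10 mm high. A cartridge lies in it along y, either way round, its centre 16 mm above the floor. The tray (240 x 136 mm) has three such bays side by side, 75 mm apart; which is empty varies.
- spare_a_center (a point): Centre of a spare cartridge of the same kind, lying in another bay; leave it.
- spare_b_center (a point): Centre of the other spare cartridge, lying in another bay; leave it.
- phone: Black phone lying flat, 145 x 70 x 9 mm; bystander, origin under its centre.
- driver: Screwdriver lying on the bench, about 200 mm long; bystander.
- eyepiece: Black microscope eyepiece standing, 48 mm across, 66 mm high; bystander, origin under its centre.
- swabs: Glass jar, 56 mm across, 90 mm high; bystander, origin under its centre.
- mug: White mug, 76 mm across, 85 mm high; bystander, origin under its centre.
- cap: Black round lens cap lying flat, 70 mm across, 14 mm high; bystander, origin under its centre.
Things that resemble listed ones, but are neither listed nor needed, are in the scene too. There is more than one size of the part that bears rod_grip; the job needs the middle-sized.

How it is judged:
On the way, in this order (a step that is already met when the one before it is completed fails the run):
1. the cartridge stands at least 42 mm out of the mouth, pushed there by the rod and still held in the tube (z of cartridge_center in the frame of tube between -0.025 and 0.008 m and contact force between cartridge and the fingers below 0.1 N and angle between the z axis of cartridge_center and the z axis of tube, either way round below 0.15 rad and distance between rod_grip and access_hole below 0.07 m), for 0.1 s.
2. the rod is back upright in its stand and let go, the cartridge still in the mouth (horizontal distance between rod_grip and rodstand_hole0 below 0.012 m and height (world z) of rod_grip below 0.132 m and angle between rod_grip's own z axis and vertical below 0.12 rad and contact force between rod and the fingers below 0.1 N and z of cartridge_center in the frame of tube between -0.025 and 0.012 m), for 0.2 s.
At the end, for the whole second after the job is handed in: The cartridge lies flat on the floor of the empty bay along its length (centre within 12 mm across and 15 mm along of the bay's middle, long axis within 0.2 rad), released and at rest; the push rod stands home in its stand (within 12 mm, upright within 0.12 rad, collar on the top) (x of cartridge_center in the frame of bay between -0.012 and 0.012 m and y of cartridge_center in the frame of bay between -0.015 and 0.015 m and z of cartridge_center in the frame of bay between 0.01 and 0.022 m and angle between the z axis of cartridge_center and the y axis of bay, either way round below 0.2 rad and linear speed of each of cartridge, rod below 0.02 m/s and contact force between cartridge and the fingers below 0.1 N and horizontal distance between rod_grip and rodstand_hole0 below 0.012 m and height (world z) of rod_grip below 0.132 m and angle between rod_grip's own z axis and vertical below 0.12 rad); the robot touches nothing.
It fails at once if the rod is forced against the housing (over 45 N) (contact force between rod and tube above 45 N).
It fails at once if the cartridge touches the bench (contact force between cartridge and table above 0.5 N).
It fails at once if the cartridge is dropped or banged into the tray (over 45 N) (contact force between cartridge and tray above 45 N).
It fails at once if a spare cartridge is moved by more than 15 mm (distance of any of spare_a_center, spare_b_center from where it was at the start of the episode above 0.015 m).
It fails at once if a bystander is moved by more than 25 mm (distance of any of phone, driver, eyepiece, swabs, mug, cap from where it was at the start of the episode above 0.025 m).
It also fails if it takes over 72 s, if anything falls off the work surface, if the arm or the gripper's body presses on something with over 40 N, if the wrist force passes 120 N, or if a joint passes its speed limit or range.

### The arm

A 7-joint arm with a two-finger parallel gripper is mounted at the origin on the work surface. World frame = base frame: x ahead of the robot, y to its left, z up, the work surface at z = 0. Lengths are in m, angles in rad, forces in N, time in s.
With the tool pointing down it reaches from about 0.4 to 0.9 m from the base axis. Payload 5.6 kg.
Tool frame: the origin (TCP) lies at the centre of the arm's flange, where the gripper is bolted on; the fingertips stand 190 mm ahead of it and the grasp point (between the pads) lies 171 mm ahead of it; x points along the fingers, z is the direction in which the jaws open and shut, and the axes are right-handed (so a half turn about x gives the same grasp; the last joint's range is limited). The gripper opens to 92 mm and grips with 3 to 60 N. Pads are 20 mm wide; open, the fingers measure 128 mm over their backs; the gripper's body (75 mm by 189 mm) begins 69 mm behind the grasp point.
Start: joints at [-1.283, 0.468, -0.012, 1.603, 0.006, 1.071, -0.056], TCP at [0.211, 0.615, 0.405] pointing down, gripper open.
Joint ranges: [-2.53, 2.53], [-0.31, 2.02], [-1.57, 1.55], [0.28, 2.44], [-1.29, 4.43], [0.15, 1.84], [-2.92, 2.92]. Speed limits (rad/s): [2.57, 2.57, 3.14, 3.14, 3.14, 3.14, 3.14].

### API

Orientations are given as a unit quaternion [w, x, y, z].
In Python, from cell import ctrl gives the robot as it stands.
- The arm moves only by the tool drive_tool, never from a script. Its argument "plan" is text: rows parted by semicolons, each of 5 numbers parted by spaces: the closure, from 0 (fully open) to 1 (shut), then the shift along the tool's x, y, z in m, then the turn about the tool's x in rad. In form: fingers dx dy dz roll; .... A call has 1 to 8 rows; each row shifts and turns the commanded pose from where the row before left it, along the tool's axes as they then stand; what a row does not reach is not made up. A row lasts 1/12 s, in which the tool goes at most 41.7 mm and 7.16 degrees, less where a joint would pass 70% of its speed; a pose out of reach is approached as far as the arm can. A call with a gripper value outside its range is refused whole. The fingers move at their own pace and stop on an object; "squeeze" is the grip in N (left out, the last holds). Time passes only in rows, so rows that do not move let the fingers close. It gives the time, the measured TCP pose, the force and the opening at its end, in the units of the state.
- ctrl.read_state(): the state, without advancing time (a new reading comes with each control period).
- ctrl.capture(name): name is "scene" or "side" or "wrist"; returns a dict with "pixels" (384x512x3 uint8, blue, green, red), "fx", "fy", "cx", "cy" (pixels), "k1" (the pictures are not rectified: a ray, as slopes to the right and down, at radius r is drawn at 1 + k1 r^2 times it, then the intrinsics apply), "cam_to_world" (4x4, takes a point from camera to world coordinates); the wrist camera has in their place "tool_from_camera" (4x4, takes a point from camera to tool coordinates, whose origin is the TCP and whose axes are the tool frame's). Camera axes: x right, y down, z forward; pixel columns grow to the right and rows downward; lengths in m; the calibration is good to about 2 mm. A picture is of the moment at which its call begins: read the wrist's pose just before it. There is no depth.
- ctrl.sign_off(): hands the job in, once; it reports no verdict.
The state is a dict: "time": time; "q": joint angles; "joint_velocities": joint speeds; "effort": joint torques, N m; "tcp_pos": TCP position; "eef_rot": TCP orientation; "force": force on the tool from outside, world axes, zero at the start; "ft_torque": the same for the moment, N m; "grip_width": finger opening in m.
Only numpy, scipy, OpenCV 4.12 (cv2) and the standard library are available. Lean on these libraries where they do the work, as an engineer would, in place of code of your own. Each camera call takes 0.05 s, during which the arm holds its last target.

## Working session

There is one attempt and no reset: what is moved stays moved. The work goes in short steps, Python scripts to look and compute and a tool call to move; the robot and the scene stay as the last step left them, time stands still between calls to the robot, and variables do not carry over. Pictures are saved under pics/ and viewed, and the job is handed in when it is done.

Besides the shell and the picture viewer there is one more tool, called after "Request:" as name(argument=value, ...) on one line, values as JSON. drive_tool: Moves the arm, as the interface text tells. Its arguments: {"type":"object","properties":{"plan":{"type":"string"},"squeeze":{"type":"number"}},"required":["plan"]}

```bash
mkdir -p pics; ls; python3 - <<'E'
from cell import ctrl
import cv2
s=ctrl.read_state();print(s)
for n in ["scene","side","wrist"]:
    c=ctrl.capture(n);cv2.imwrite(f"pics/{n}0.png",c["pixels"])
    print(n,c["fx"],c["fy"],c["cx"],c["cy"],c["k1"],c.get("cam_to_world",c.get("tool_from_camera")))
E
```

```text
pics
{'time': 0.0, 'q': array([-1.28299359,  0.46833608, -0.01159082,  1.6036181 ,  0.00600745,
        1.07137453, -0.05628955]), 'joint_velocities': array([ 0.0001729 , -0.0006828 ,  0.00121949,  0.00224043,  0.0013492 ,
       -0.00193554, -0.00013487]), 'effort': array([-8.57190116e-04, -5.20565414e+01, -1.25752261e-02, -2.43756026e+01,
       -5.66020107e-02,  1.73468498e-02,  1.71128013e-04]), 'tcp_pos': array([0.21109207, 0.6145053 , 0.40376901]), 'eef_rot': array([ 0.5750515 , -0.41122109,  0.5759736 ,  0.4104478 ]), 'force': array([-0.92909535, -0.60307372, -0.29665804]), 'ft_torque': array([-0.0004513 ,  0.06844491, -0.03422613]), 'grip_width': 0.09196509963802094}
scene 386.02233952217955 386.02233952217955 251.53572238132432 193.40611421929538 -0.08801335564269759 [[ 0.31070264  0.60304929 -0.73470772  1.35255421]
 [ 0.95034859 -0.18297361  0.25171058 -0.30054982]
 [ 0.01736176 -0.77643558 -0.62995742  0.86322668]
 [ 0.          0.          0.          1.        ]]
side 470.02249514377905 470.02249514377905 255.7060301512995 188.66586571118287 -0.12622959324740363 [[ 0.76728231 -0.34258563  0.54213738 -0.06959813]
 [-0.64128794 -0.40293666  0.65298685 -0.79081428]
 [-0.00525689 -0.84869142 -0.52886221  0.76837231]
 [ 0.          0.          0.          1.        ]]
wrist 322.61283380997025 322.61283380997025 252.18082169023813 189.68296753148584 -0.08698963148045905 [[ 2.41013551e-04 -2.91556680e-01  9.56553524e-01  2.03494427e-02]
 [-2.64785286e-04 -9.56553537e-01 -2.91556618e-01  8.36096914e-02]
 [ 9.99999936e-01 -1.83012202e-04 -3.07742283e-04 -3.81028695e-04]
 [ 0.00000000e+00  0.00000000e+00  0.00000000e+00  1.00000000e+00]]
```

View pics/scene0.png

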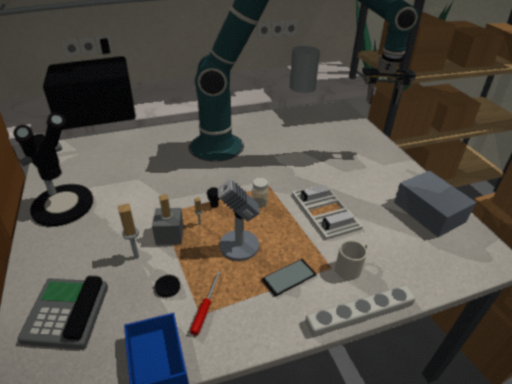

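View pics/side0.png

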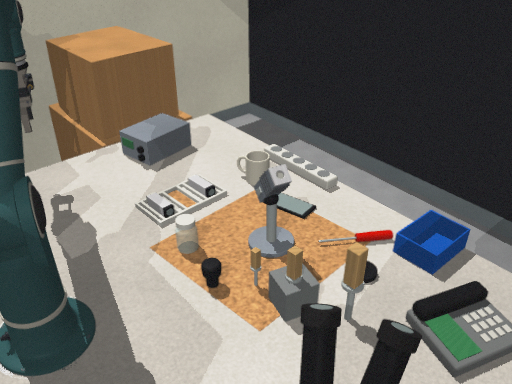

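View pics/wrist0.png

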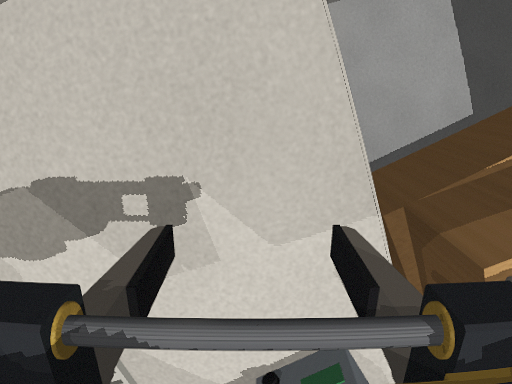

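```bash
cat > h.py <<'E'
import numpy as np, cv2
from scipy.optimize import least_squares
from scipy.spatial.transform import Rotation as R
import pickle,os
def cap(ctrl,n,name=None):
    s=ctrl.read_state(); c=ctrl.capture(n)
    c=dict(c); 
    if "cam_to_world" not in c:
        q=s["eef_rot"]; T=np.eye(4); T[:3,:3]=R.from_quat([q[1],q[2],q[3],q[0]]).as_matrix(); T[:3,3]=s["tcp_pos"]
        c["cam_to_world"]=T@c["tool_from_camera"]
    c["cam_to_world"]=np.array(c["cam_to_world"])
    if name:
        cv2.imwrite(f"pics/{name}.png",c["pixels"]); pickle.dump(c,open(f"pics/{name}.pkl","wb"))
    return c
def load(name): return pickle.load(open(f"pics/{name}.pkl","rb"))
def ray(c,u,v):
    K=np.array([[c["fx"],0,c["cx"]],[0,c["fy"],c["cy"]],[0,0,1]])
    p=cv2.undistortPoints(np.array([[[u,v]]],float),K,np.array([c["k1"],0,0,0,0.]))[0,0]
    T=c["cam_to_world"]; d=T[:3,:3]@np.array([p[0],p[1],1]); return T[:3,3],d/np.linalg.norm(d)
def proj(c,P):
    T=np.linalg.inv(c["cam_to_world"]); P=np.atleast_2d(P)
    p=P@T[:3,:3].T+T[:3,3]; s=p[:,:2]/p[:,2:]; r2=(s**2).sum(1,keepdims=True)
    return s*(1+c["k1"]*r2)*[c["fx"],c["fy"]]+[c["cx"],c["cy"]]
def atz(c,u,v,z):
    o,d=ray(c,u,v); return o+d*(z-o[2])/d[2]
def tri(obs):
    A=np.zeros((3,3));b=np.zeros(3)
    for c,u,v in obs:
        o,d=ray(c,u,v);M=np.eye(3)-np.outer(d,d);A+=M;b+=M@o
    P=np.linalg.solve(A,b); return P,[np.linalg.norm((np.eye(3)-np.outer(d,d))@(P-o)) for o,d in [ray(*o) for o in obs]]
def crop(name,x0,y0,x1,y1,k,out):
    im=cv2.imread(f"pics/{name}.png")[y0:y1,x0:x1]
    im=cv2.resize(im,None,fx=k,fy=k,interpolation=cv2.INTER_CUBIC)
    st=10
    for u in range((x0+9)//10*10,x1,10):
        cv2.line(im,((u-x0)*k,0),((u-x0)*k,6 if u%50 else 14),(0,0,255),1)
        if u%20==0: cv2.putText(im,str(u),((u-x0)*k+1,20),0,0.35,(0,0,255),1)
    for v in range((y0+9)//10*10,y1,10):
        cv2.line(im,(0,(v-y0)*k),(6,(v-y0)*k),(0,0,255),1)
        if v%20==0: cv2.putText(im,str(v),(8,(v-y0)*k+4),0,0.35,(0,0,255),1)
    cv2.imwrite(f"pics/{out}.png",im)
E
python3 - <<'E'
from h import *
from cell import ctrl
cap(ctrl,"scene","s1");cap(ctrl,"side","d1")
crop("s1",90,170,270,300,4,"s1c");crop("d1",220,150,380,330,3,"d1c")
crop("s1",260,170,390,290,5,"s1t");crop("d1",120,160,260,260,5,"d1t")
E
```

```text
(no output)
```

View pics/s1c.png

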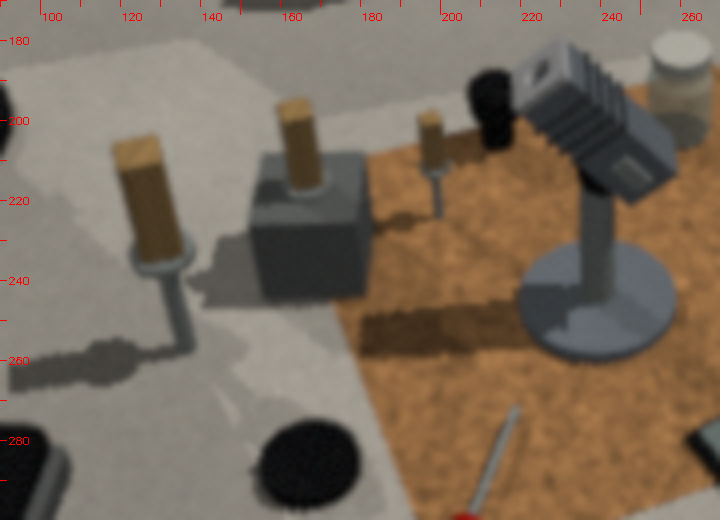

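View pics/d1c.png

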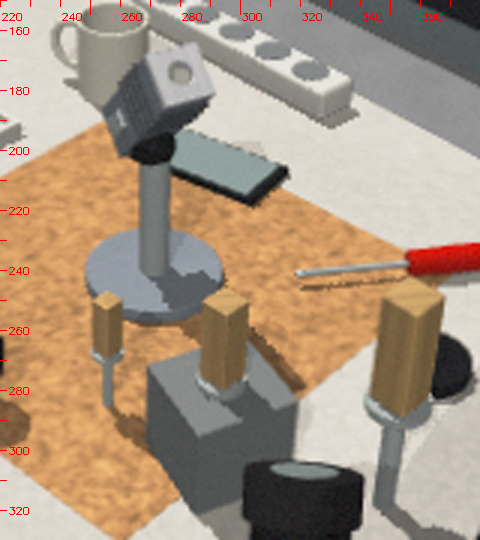

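View pics/s1t.png

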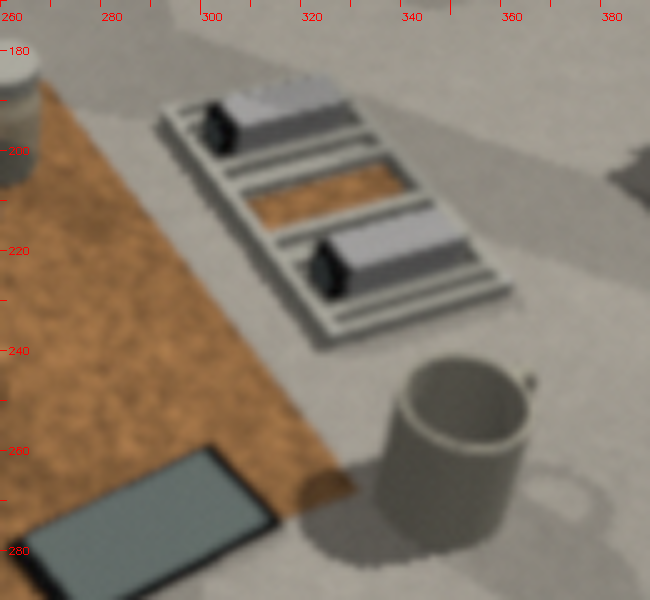

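View pics/d1t.png

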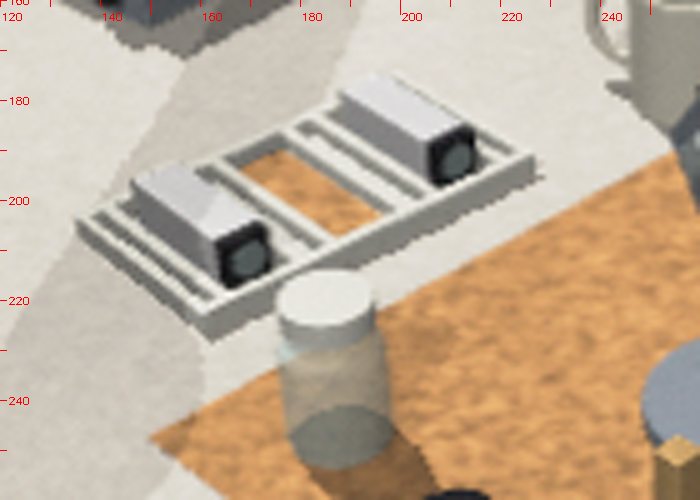

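```bash
python3 - <<'E'
from h import *
np.set_printoptions(precision=4,suppress=True)
s=load("s1");d=load("d1")
print("rodtop",tri([(s,160.5,196),(d,295,250.7)]))
for p in [(153,209),(179,208),(182,225),(151,226)]: print("stand",atz(s,*p,.08))
print("hole",tri([(s,225.3,188),(d,280.3,174)]))
print("foot",atz(s,239.5,245,.014),atz(d,271.3,241.7,.014))
for p in [(292,194),(361,227),(325,237),(330,186)]: print("tray",atz(s,*p,.014))
for p in [(309.6,210),(337,202.6),(342.6,208.4),(314.6,216)]: print("bay",atz(s,*p,.004))
for n,p,z in [("phone",(289,277),.009),("mug",(350,275),.0),("cap",(168,285),.014),("eyep",(213,206),0),("jar",(260,203),0),("small",(198,224),0),("big",(136,257),0)]: print(n,atz(s,*p,z))
E
```

```text
rodtop (array([ 0.4644, -0.2721,  0.1577]), [np.float64(0.0006703736852193287), np.float64(0.0006703736852195555)])
stand [ 0.4235 -0.3003  0.08  ]
stand [ 0.442 -0.223  0.08 ]
stand [ 0.5193 -0.2276  0.08  ]
stand [ 0.4973 -0.3151  0.08  ]
hole (array([ 0.57  , -0.1074,  0.2268]), [np.float64(0.0016137890341487414), np.float64(0.001613789034148758)])
foot [ 0.5852 -0.0721  0.014 ] [ 0.5688 -0.0833  0.014 ]
tray [0.4064 0.1733 0.014 ]
tray [0.626 0.321 0.014]
tray [0.6314 0.1897 0.014 ]
tray [0.4041 0.3232 0.014 ]
bay [0.4919 0.2028 0.004 ]
bay [0.4846 0.3108 0.004 ]
bay [0.5178 0.3148 0.004 ]
bay [0.5243 0.2061 0.004 ]
phone [0.7384 0.0258 0.009 ]
mug [0.7788 0.1985 0.    ]
cap [ 0.6707 -0.3002  0.014 ]
eyep [ 0.3724 -0.1025  0.    ]
jar [0.4041 0.056  0.    ]
small [ 0.4446 -0.1699 -0.    ]
big [ 0.5302 -0.3753 -0.    ]
```

```bash
cat >> h.py <<'E'
def pose(s):
    q=s["eef_rot"]; return R.from_quat([q[1],q[2],q[3],q[0]]).as_matrix(), np.array(s["tcp_pos"])
def info(s):
    M,p=pose(s)
    print("t%.2f"%s["time"],"tcp",p.round(4),"z yaw deg %.2f"%np.degrees(np.arctan2(M[1,2],M[0,2])),"x",M[:,0].round(3),"q",np.round(s["q"],2),"F",np.round(s["force"],1),"w %.4f"%s["grip_width"])
def delta(s,target,yaw=None,h=0.171):
    "tool-frame shift to bring grasp point to target; then roll (rad) for jaw (tool z) yaw in deg"
    M,p=pose(s); g=p+h*M[:,0]
    print("grasp now",g.round(4),"shift tool",(M.T@(np.array(target)-g)).round(4))
    if yaw is not None:
        cur=np.degrees(np.arctan2(M[1,2],M[0,2])); d=(yaw-cur+90)%180-90
        print("roll rad (x down: -yaw) %.4f  (alt %.4f)"%(-np.radians(d),-np.radians(d)+np.sign(d)*np.pi))
E
python3 - <<'E'
from h import *
from cell import ctrl
s=ctrl.read_state();info(s);print(pose(s)[0].round(3));delta(s,[.5,.19,.27],0)
sc=load("s1");d=load("d1")
print("bigtop",tri([(sc,124,207),(d,357.3,246.7)]),"small",tri([(sc,197,199),(d,255.7,249.5)]))
E
```

```text
t0.25 tcp [0.2111 0.6147 0.4042] z yaw deg 71.05 x [-0.    -0.001 -1.   ] q [-1.28  0.47 -0.01  1.6   0.01  1.07 -0.06] F [-0.2  0.1 -0.7] w 0.0917
[[-0.    -0.946  0.325]
 [-0.001  0.325  0.946]
 [-1.    -0.    -0.001]]
grasp now [0.2111 0.6145 0.2332] shift tool [-0.0365 -0.4111 -0.3077]
roll rad (x down: -yaw) 1.2400  (alt -1.9016)
bigtop (array([ 0.53090989, -0.37323606,  0.19581946]), [np.float64(0.00038057186083887155), np.float64(0.0003805718608388568)]) small (array([ 0.44688119, -0.16642816,  0.10540993]), [np.float64(0.0008323923952034216), np.float64(0.0008323923952032593)])
```

Request:
drive_tool(plan="0 0 -0.0316 -0.0204 0;0 0 -0.0316 -0.0204 0;0 0 -0.0316 -0.0204 0;0 0 -0.0316 -0.0204 0;0 0 -0.0316 -0.0204 0;0 0 -0.0316 -0.0204 0;0 0 -0.0316 -0.0204 0;0 0 -0.0316 -0.0204 0")

```text
time: 0.92
tcp_pos: [0.398, 0.3766, 0.4048]
eef_rot: [0.576, -0.411, 0.575, 0.411]
force: [0.4, 1.3, -1.1]
grip_width: 0.092
```

Request:
drive_tool(plan="0 0 -0.0316 -0.0204 0;0 0 -0.0316 -0.0204 0;0 0 -0.0316 -0.0204 0;0 0 -0.0316 -0.0204 0;0 0 0 0 0;0 0 0 0 0")

```text
time: 1.42
tcp_pos: [0.4916, 0.2578, 0.4047]
eef_rot: [0.577, -0.41, 0.577, 0.409]
force: [-0.1, 0.6, -0.1]
grip_width: 0.0918
```

```bash
python3 - <<'E'
from h import *
from cell import ctrl
s=ctrl.read_state();info(s)
cap(ctrl,"wrist","w1")
E
```

```text
t1.42 tcp [0.4916 0.2578 0.4047] z yaw deg 70.74 x [ 0. -0. -1.] q [-0.67  0.31  0.16  1.85 -0.06  0.99  0.74] F [-0.1  0.6 -0.1] w 0.0918
```

View pics/w1.png

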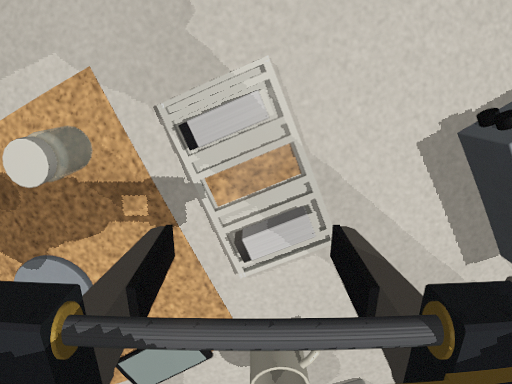

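```bash
python3 - <<'E'
from h import *
np.set_printoptions(precision=4,suppress=True)
crop("w1",140,40,350,290,3,"w1c")
E
```

```text
(no output)
```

View pics/w1c.png

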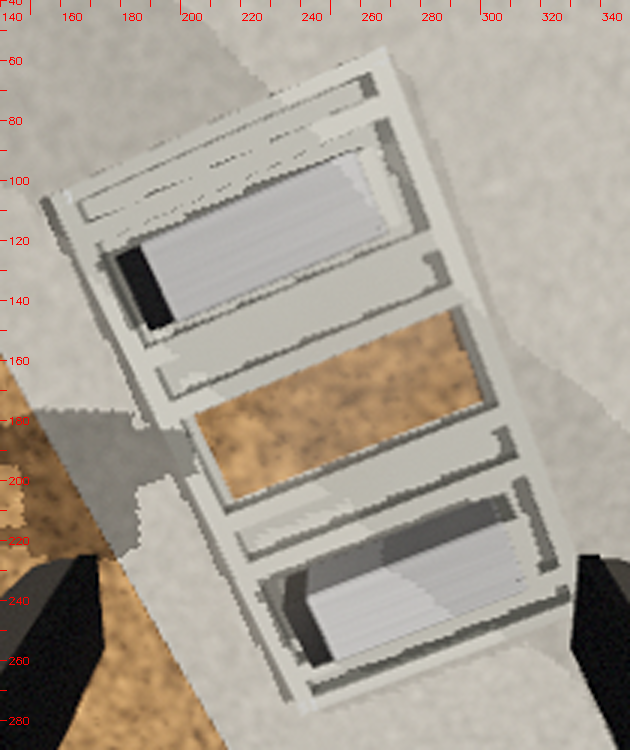

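```bash
python3 - <<'E'
from h import *
np.set_printoptions(precision=4,suppress=True)
w=load("w1")
B=[atz(w,u,v,.004) for u,v in [(204,177.3),(291.7,141.7),(302.3,174.3),(217.3,206)]]
for b in B: print(b)
print("mean",np.mean(B,0),"len",np.linalg.norm(B[1]-B[0]),np.linalg.norm(B[2]-B[3]),"w",np.linalg.norm(B[3]-B[0]),np.linalg.norm(B[2]-B[1]))
for u,v in [(161.3,104),(268.3,56.7),(241.7,277)]: print(atz(w,u,v,.014))
E
```

```text
[0.4877 0.1962 0.004 ]
[0.4815 0.3102 0.004 ]
[0.5237 0.3105 0.004 ]
[0.5278 0.1981 0.004 ]
mean [0.5052 0.2538 0.004 ] len 0.11419420685499243 0.11248792687873671 w 0.040142285146848214 0.04223916995795984
[0.3904 0.1843 0.014 ]
[0.3831 0.3135 0.014 ]
[0.6282 0.1947 0.014 ]
```

Request:
drive_tool(plan="0 -0.005 -0.01 -0.0362 0;0 -0.005 -0.01 -0.0362 0;0 -0.005 -0.01 -0.0362 0;0 -0.005 -0.01 -0.0362 0;0 -0.005 -0.01 -0.0362 0;0 -0.005 -0.01 -0.0362 0;0 -0.005 -0.01 -0.0362 0;0 -0.005 -0.01 -0.0362 0")

```text
time: 2.13
tcp_pos: [0.4713, -0.0395, 0.4451]
eef_rot: [0.575, -0.412, 0.574, 0.412]
force: [0.3, 0.6, 0.1]
grip_width: 0.0921
```

Request:
drive_tool(plan="0 -0.005 -0.01 -0.0362 0;0 -0.005 -0.01 -0.0362 0;0 -0.005 -0.01 -0.0362 0;0 -0.005 -0.01 -0.0362 0;0 0 0 0 0.12;0 0 0 0 0.12;0 0 0 0 0.12;0 0 0 0 0.12")

```text
time: 2.8
tcp_pos: [0.4632, -0.188, 0.4646]
eef_rot: [0.657, -0.261, 0.657, 0.262]
force: [-0.0, -0.0, -0.5]
grip_width: 0.0921
```

Request:
drive_tool(plan="0 0 0 0 0.12;0 0 0 0 0.12;0 0 0 0 0.12;0 0 0 0 0.12;0 0 0 0 0.12;0 0 0 0 0.12;0 0 0 0 0.12;0 0 0 0 0.12")

```text
time: 3.47
tcp_pos: [0.4633, -0.1876, 0.4646]
eef_rot: [0.703, 0.072, 0.703, -0.071]
force: [-0.1, 0.2, -0.4]
grip_width: 0.0922
```

Request:
drive_tool(plan="0 0 0 0 0.12;0 0 0 0 0.12;0 0 0 0 0.12;0 0 0 0 0.12;0 0 0 0 0.12;0 0 0 0 0.12;0 0 0 0 0.12;0 0 0 0 0.12")

```text
time: 4.13
tcp_pos: [0.4633, -0.1876, 0.4646]
eef_rot: [0.591, 0.388, 0.591, -0.388]
force: [0.2, 0.2, 0.3]
grip_width: 0.0918
```

Request:
drive_tool(plan="0 0 0 0 0.12;0 0 0 0 0.12;0 0 0 0 0.12;0 0 0 0 0.12;0 0 0 0 0.12;0 0 0 0 0.02;0 0 0 0 0")

```text
time: 4.72
tcp_pos: [0.4631, -0.1882, 0.4646]
eef_rot: [0.446, 0.548, 0.447, -0.548]
force: [-0.2, 0.4, -0.2]
grip_width: 0.0918
```

```bash
python3 - <<'E'
from h import *
from cell import ctrl
s=ctrl.read_state();info(s)
cap(ctrl,"wrist","w2")
E
```

```text
t4.72 tcp [ 0.4631 -0.1882  0.4646] z yaw deg -101.70 x [-0.     0.001 -1.   ] q [-0.4   0.17  0.82  1.93 -0.14  1.1  -1.3 ] F [-0.2  0.4 -0.2] w 0.0918
```

View pics/w2.png

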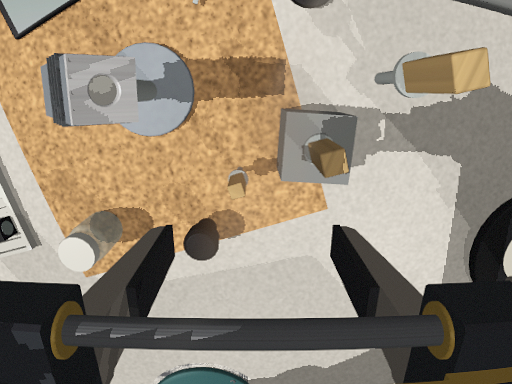

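```bash
python3 - <<'E'
from h import *
crop("w2",260,90,380,200,6,"w2r");crop("w2",30,30,210,150,4,"w2t")
E
```

```text
(no output)
```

View pics/w2r.png

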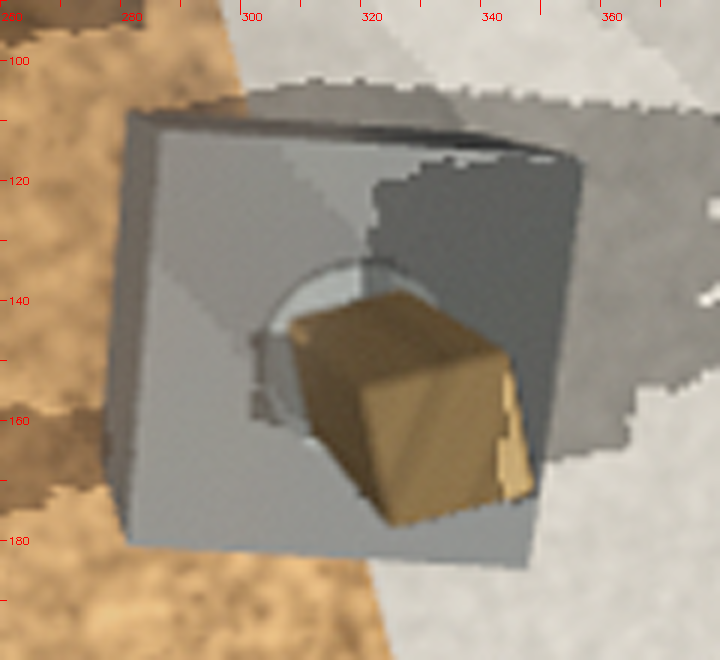

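View pics/w2t.png

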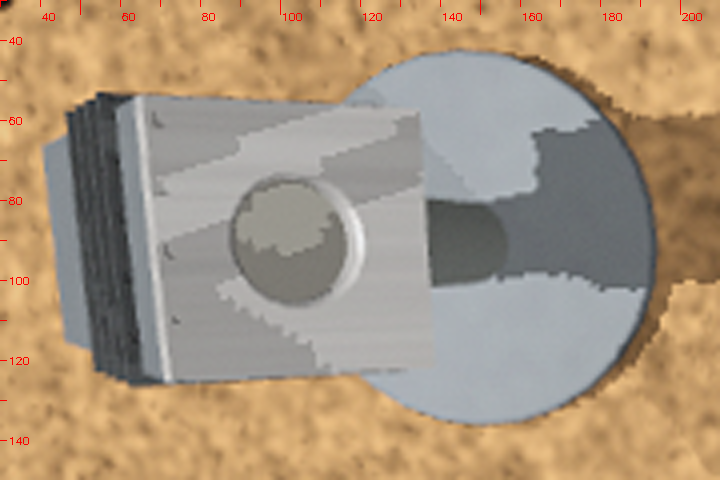

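```bash
cat >> h.py <<'E'
def tubeR(yaw):  # yaw 0: leans to -y, x level along world x
    c,s=np.cos(np.radians(40)),np.sin(np.radians(40))
    z=np.array([0,-s,c]); x=np.array([1,0,0.]); y=np.cross(z,x)
    return R.from_euler('z',yaw,degrees=True).as_matrix()@np.stack([x,y,z],1)
E
python3 - <<'E'
from h import *
np.set_printoptions(precision=4,suppress=True)
w=load("w2");s=load("s1");d=load("d1")
T=[atz(w,u,v,.156) for u,v in [(320,154.2),(344.5,148.3),(348.8,171.7),(325.8,177.5)]]
T=np.array(T);print(T, "mean",T.mean(0))
for i in range(4):
    e=T[(i+1)%4]-T[i]; print("side %.4f yaw %.1f"%(np.linalg.norm(e),np.degrees(np.arctan2(e[1],e[0]))))
S=np.array([atz(w,u,v,.08) for u,v in [(286.7,111.7),(357,117.5),(348,184.7),(281.7,180.8)]])
print("stand",S.mean(0))
for i in range(4):
    e=S[(i+1)%4]-S[i]; print("side %.4f yaw %.1f"%(np.linalg.norm(e),np.degrees(np.arctan2(e[1],e[0]))))
# tube fit
uv=np.array([(64.3,54.3),(134.5,57.5),(138.3,122.5),(72.5,125.8)]); hw=(104.3,90)
def model(p):
    return np.array([p[0],p[1],.135]),tubeR(p[2])
def res(p,h=.022,full=False):
    o,M=model(p)
    # image: left = mouth side(+y world), up=+x? choose order
    C=np.array([[h,h,.121],[h,-h,.121],[-h,-h,.121],[-h,h,.121]])@M.T+o
    H=o+.121*M[:,2]
    r=[(proj(w,C)-uv).ravel(),2*(proj(w,H)[0]-hw)]
    r2=[proj(s,H)[0]-[225.3,188],proj(d,H)[0]-[280.3,174]]
    return np.concatenate(r+r2)
for h in (.022,.0245):
    f=least_squares(res,[.57,-.03,0],args=(h,));print(h,f.x,f.cost,f.fun.round(1))
o,M=model(f.x);print("hole",o+.121*M[:,2])
E
```

```text
[[ 0.4776 -0.2543  0.156 ]
 [ 0.4785 -0.277   0.156 ]
 [ 0.456  -0.2783  0.156 ]
 [ 0.4548 -0.2564  0.156 ]] mean [ 0.4667 -0.2665  0.156 ]
side 0.0228 yaw -87.7
side 0.0226 yaw -176.9
side 0.0219 yaw 93.1
side 0.0229 yaw 5.3
stand [ 0.4659 -0.2664  0.08  ]
side 0.0794 yaw -105.8
side 0.0784 yaw 165.4
side 0.0790 yaw 74.9
side 0.0794 yaw -14.3
0.022 [  0.5826  -0.0342 -12.8208] 3.365003871143482 [ 0.5 -0.6 -0.1 -0.4  0.2 -0.5 -0.1  0.3 -0.4  0.5 -1.8 -0.6 -1.2  0.3]
0.0245 [  0.5825  -0.0343 -12.8513] 66.27011395500661 [-4.  -4.9  3.5 -3.8  4.   3.  -3.6  4.7  0.1  0.9 -1.8 -0.7 -1.2  0.3]
hole [ 0.5652 -0.1102  0.2277]
```

```bash
python3 - <<'E'
from h import *
from cell import ctrl
s=ctrl.read_state();delta(s,[.4667,-.2665,.209],-87)
E
```

```text
grasp now [ 0.4631 -0.1884  0.2936] shift tool [0.0846 0.0194 0.0758]
roll rad (x down: -yaw) -0.2562  (alt 2.8854)
```

Request:
drive_tool(plan="0 0.017 0.0039 0.0152 0;0 0.017 0.0039 0.0152 0;0 0.017 0.0039 0.0152 0;0 0.017 0.0039 0.0152 0;0 0.017 0.0038 0.0151 0;0 0 0 0 -0.12;0 0 0 0 -0.12;0 0 0 0 -0.017")

```text
time: 5.43
tcp_pos: [0.466, -0.2679, 0.3792]
eef_rot: [0.513, 0.486, 0.514, -0.486]
force: [0.5, 0.5, 0.8]
grip_width: 0.0918
```

Request:
drive_tool(plan="0 0 0 0 0;0 0 0 0 0")

```text
time: 5.6
tcp_pos: [0.466, -0.2678, 0.3799]
eef_rot: [0.512, 0.488, 0.511, -0.488]
force: [-0.3, 0.5, -0.8]
grip_width: 0.092
```

```bash
python3 - <<'E'
from h import *
from cell import ctrl
s=ctrl.read_state();info(s)
cap(ctrl,"wrist","w3"); crop("w3",160,140,360,290,4,"w3c")
E
```

```text
t5.60 tcp [ 0.466  -0.2678  0.3799] z yaw deg -87.33 x [ 0.001  0.    -1.   ] q [-0.13  0.36  0.74  1.94 -0.29  0.95 -0.78] F [-0.3  0.5 -0.8] w 0.0920
```

View pics/w3c.png

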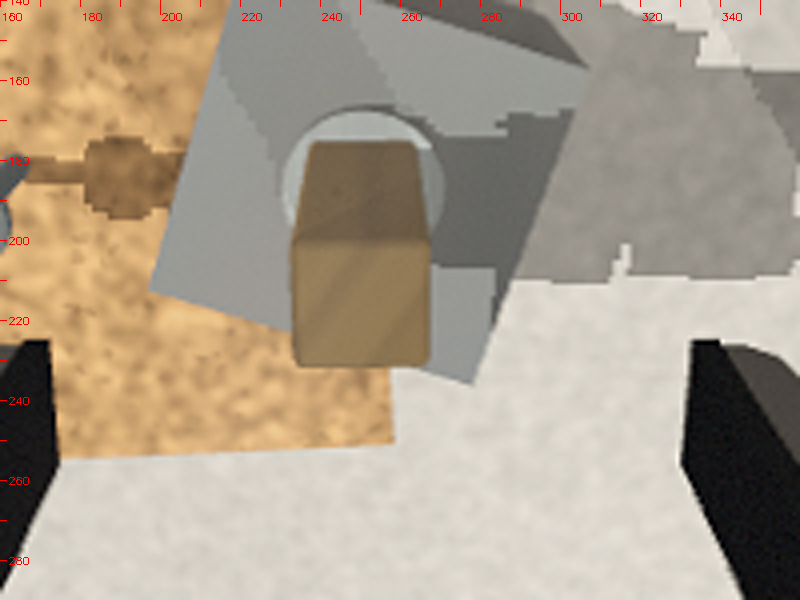

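```bash
python3 - <<'E'
from h import *
from cell import ctrl
s=ctrl.read_state();w=load("w3")
print(atz(w,250.5,215.8,.156), [atz(w,160+u/4,140+v/4,.156).round(4) for u,v in [(292,241),(430,241),(430,366),(297,366)]])
P=atz(w,250.5,215.8,.156);delta(s,[P[0],P[1],.128])
E
```

```text
[ 0.46734356 -0.26660403  0.156     ] [array([ 0.4779, -0.2545,  0.156 ]), array([ 0.479 , -0.2774,  0.156 ]), array([ 0.4563, -0.2788,  0.156 ]), array([ 0.4552, -0.256 ,  0.156 ])]
grasp now [ 0.4661 -0.2678  0.2089] shift tool [ 0.0809  0.0013 -0.0011]
```

Request:
drive_tool(plan="0 0.025 0.001 -0.001 0;0 0.025 0 0 0;0 0.02 0 0 0;0 0.011 0 0 0;1 0 0 0 0;1 0 0 0 0;1 0 0 0 0;1 0 0 0 0", squeeze=12)

```text
time: 6.32
tcp_pos: [0.4672, -0.2673, 0.3]
eef_rot: [0.513, 0.488, 0.511, -0.488]
force: [-0.1, 0.6, 0.5]
grip_width: 0.0671
```

Request:
drive_tool(plan="1 0 0 0 0;1 0 0 0 0;1 0 0 0 0;1 0 0 0 0")

```text
time: 6.65
tcp_pos: [0.4669, -0.267, 0.299]
eef_rot: [0.512, 0.488, 0.512, -0.488]
force: [-0.0, 0.5, 0.6]
grip_width: 0.0409
```

Request:
drive_tool(plan="1 0 0 0 0;1 0 0 0 0;1 0 0 0 0;1 0 0 0 0")

```text
time: 6.98
tcp_pos: [0.4668, -0.2669, 0.2986]
eef_rot: [0.512, 0.488, 0.512, -0.488]
force: [-0.2, 0.7, 0.8]
grip_width: 0.024
```

Request:
drive_tool(plan="1 -0.015 0 0 0;1 -0.02 0 0 0;1 -0.02 0 0 0;1 -0.012 0 0 0;1 0 0 0 0")

```text
time: 7.4
tcp_pos: [0.4673, -0.2676, 0.3678]
eef_rot: [0.513, 0.489, 0.51, -0.487]
force: [0.6, 0.4, -1.1]
grip_width: 0.0237
```

```bash
python3 - <<'E'
from h import *
from cell import ctrl
s=ctrl.read_state();info(s)
cap(ctrl,"scene","s4");cap(ctrl,"side","d4"); crop("s4",110,130,240,260,5,"s4c");crop("d4",230,190,370,330,5,"d4c")
E
```

```text
t7.40 tcp [ 0.4673 -0.2676  0.3678] z yaw deg -87.27 x [ 0.004 -0.001 -1.   ] q [-0.13  0.38  0.73  1.95 -0.31  0.92 -0.77] F [ 0.6  0.4 -1.1] w 0.0237
```

View pics/s4c.png

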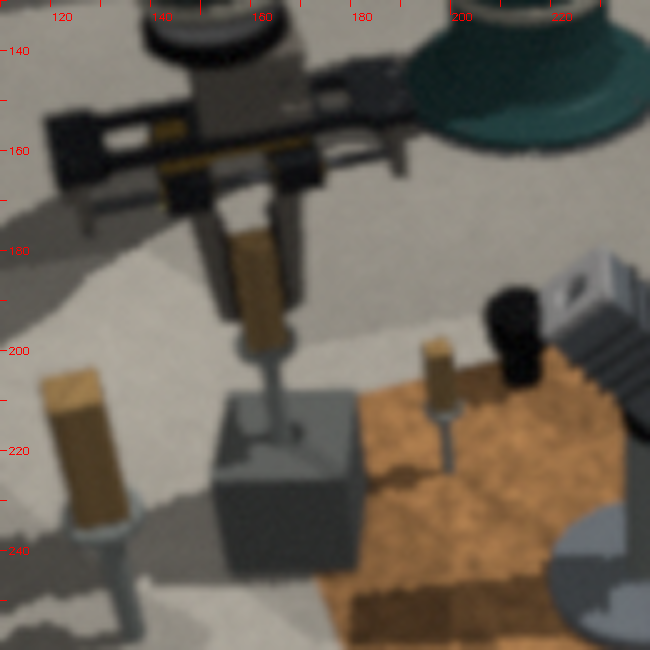

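View pics/d4c.png

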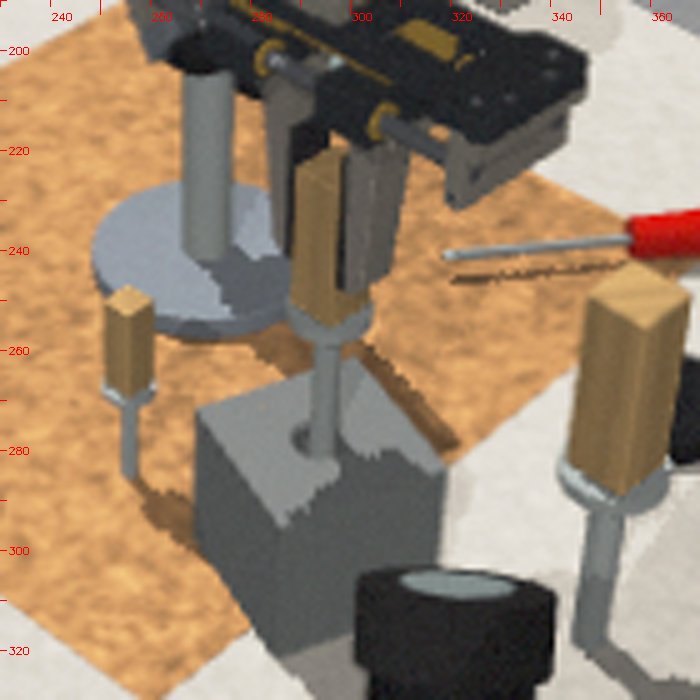

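Request:
drive_tool(plan="1 0 -0.005 0 0;1 0.0006 -0.010 0 0;1 0.0013 -0.010 0 0;1 0.0024 -0.0097 0 0;1 0.0031 -0.0095 0 0;1 0.0042 -0.009 0 0;1 0.0048 -0.0086 0 0;1 0 0 0 0", squeeze=6)

```text
time: 8.17
tcp_pos: [0.4028, -0.27, 0.3483]
eef_rot: [0.51, 0.488, 0.512, -0.489]
force: [-0.2, -0.0, -1.2]
grip_width: 0.0242
```

```bash
python3 - <<'E'
from h import *
from cell import ctrl
s=ctrl.read_state();info(s)
cap(ctrl,"scene","s5");cap(ctrl,"side","d5"); crop("s5",110,130,240,260,5,"s5c");crop("d5",230,190,370,330,5,"d5c")
E
```

```text
t8.17 tcp [ 0.4028 -0.27    0.3483] z yaw deg -87.37 x [-0.002  0.001 -1.   ] q [-0.11  0.31  0.75  2.09 -0.28  0.85 -0.72] F [-0.2 -0.  -1.2] w 0.0242
```

View pics/d5c.png

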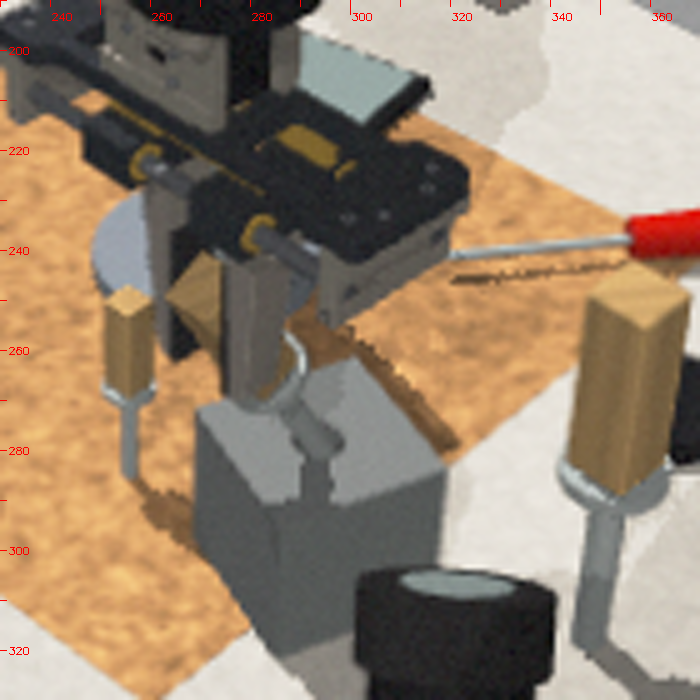

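```bash
python3 - <<'E'
from h import *
crop("d5",270,240,320,300,12,"d5z");crop("s5",135,180,185,230,12,"s5z")
a=cv2.imread("pics/d5z.png");b=cv2.imread("pics/s5z.png")
h=min(a.shape[0],b.shape[0]);cv2.imwrite("pics/z5.png",cv2.resize(np.hstack([a[:h],b[:h]]),None,fx=.65,fy=.65))
E
```

```text
(no output)
```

View pics/z5.png

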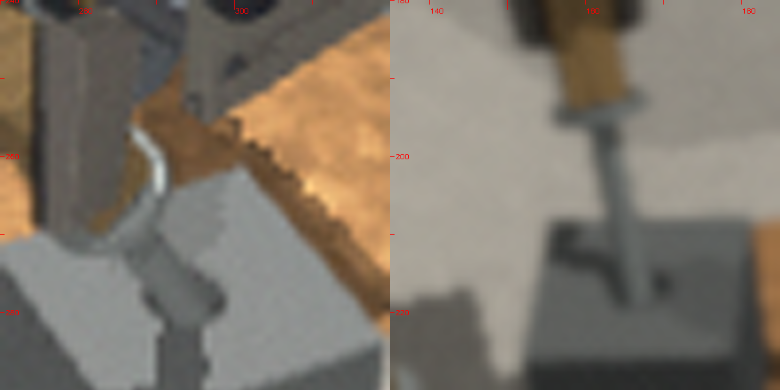

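```bash
python3 - <<'E'
from h import *
from cell import ctrl
np.set_printoptions(precision=4,suppress=True)
s=load("s5");d=load("d5")
M,p=pose(ctrl.read_state());g=p+.171*M[:,0];print("grip",g)
C,e=tri([(s,162.9,195.4),(d,286.7,271.4)]);print("collar",C,e,np.degrees(np.arctan2(np.hypot(*(C-g)[:2]),g[2]-C[2])),np.linalg.norm(C-g))
for th in (25,30,35,40,45):
    ldir=np.radians(-177.3); t=np.radians(th)
    u=np.array([np.sin(t)*np.cos(ldir),np.sin(t)*np.sin(ldir),np.cos(t)])
    print(th,"collar s",proj(s,g-.0475*u)[0],"d",proj(d,g-.0475*u)[0],"tip s",proj(s,g-.1225*u)[0],"d",proj(d,g-.1225*u)[0],(g-.1225*u))
E
```

```text
grip [ 0.4044 -0.2699  0.178 ]
collar [ 0.4332 -0.2716  0.1272] [np.float64(0.008557741970538824), np.float64(0.008557741970538855)] 29.56705502061527 0.05838767010007366
25 collar s [160.9021 193.4068] d [279.4079 267.0977] tip s [165.7449 216.9467] d [289.172 284.346] [ 0.4561 -0.2675  0.067 ]
30 collar s [161.0443 193.6406] d [280.7193 265.5521] tip s [166.151  217.7453] d [292.3354 280.5486] [ 0.4656 -0.267   0.0719]
35 collar s [161.1626 193.7581] d [281.9687 263.9323] tip s [166.5006 218.2593] d [295.3482 276.5899] [ 0.4746 -0.2666  0.0776]
40 collar s [161.2559 193.7571] d [283.1481 262.2492] tip s [166.7896 218.4772] d [298.1947 272.4927] [ 0.4831 -0.2662  0.0842]
45 collar s [161.3233 193.6364] d [284.2494 260.5143] tip s [167.0141 218.3895] d [300.8597 268.2799] [ 0.4909 -0.2659  0.0914]
```

Request:
drive_tool(plan="1 0.0058 -0.0078 0 0;1 0.0065 -0.0072 0 0;1 0 0 0 0;1 0 0 0 0;1 0 0 0 0;1 -0.0077 -0.0064 0 0;1 -0.0154 -0.0129 0 0;1 -0.0154 -0.0129 0 0", squeeze=6)

```text
time: 8.93
tcp_pos: [0.3573, -0.2723, 0.3759]
eef_rot: [0.511, 0.487, 0.512, -0.488]
force: [0.8, 0.2, -0.6]
grip_width: 0.0241
```

Request:
drive_tool(plan="1 -0.02 0 0 0;1 -0.03 0 0 0;1 -0.03 0 0 0;1 -0.03 0 0 0;1 0 0 0 0;1 0 0 0 0", squeeze=60)

```text
time: 9.43
tcp_pos: [0.3575, -0.2727, 0.4871]
eef_rot: [0.513, 0.489, 0.511, -0.487]
force: [-0.9, -0.0, -2.4]
grip_width: 0.0235
```

```bash
python3 - <<'E'
from h import *
from cell import ctrl
s=ctrl.read_state();info(s)
cap(ctrl,"scene","s6");cap(ctrl,"side","d6");cap(ctrl,"wrist","w6"); crop("s6",110,90,240,220,5,"s6c");crop("d6",200,120,340,260,5,"d6c")
E
```

```text
t9.43 tcp [ 0.3575 -0.2727  0.4871] z yaw deg -87.26 x [ 0.004 -0.    -1.   ] q [-0.22 -0.    0.82  2.01 -0.    1.13 -0.93] F [-0.9 -0.  -2.4] w 0.0235
```

View pics/d6c.png

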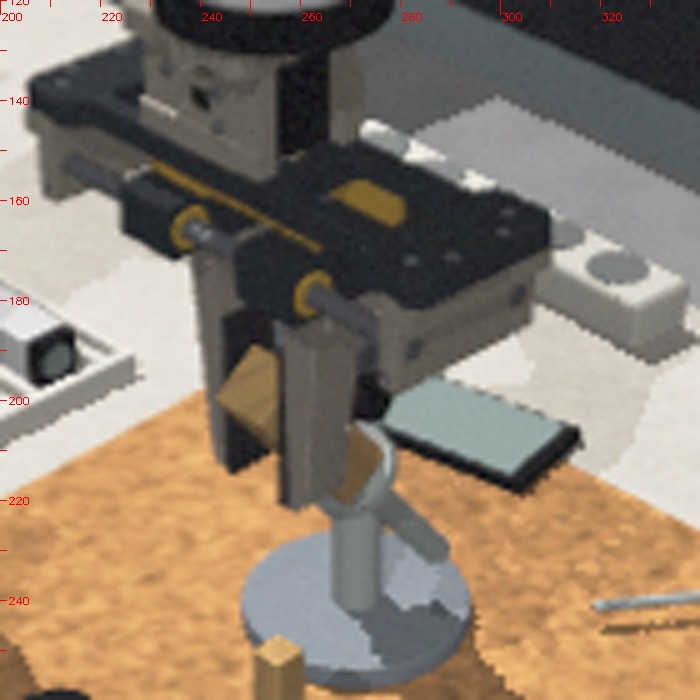

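View pics/s6c.png

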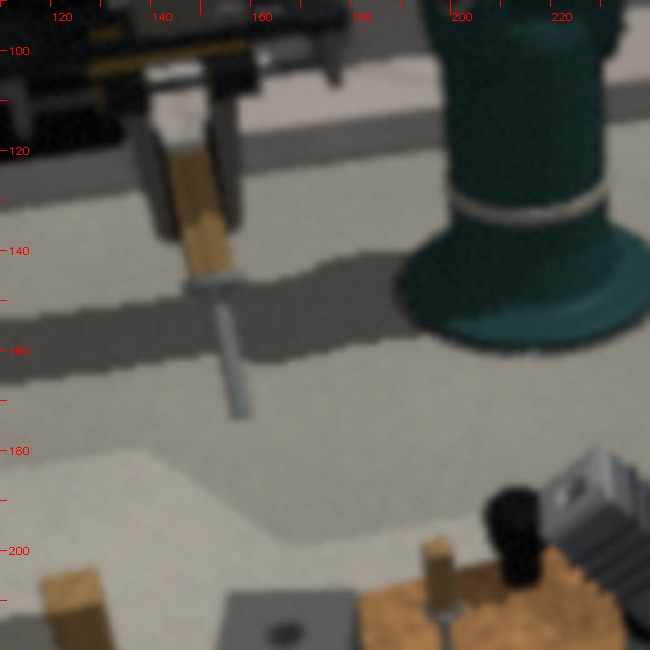

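View pics/w6.png

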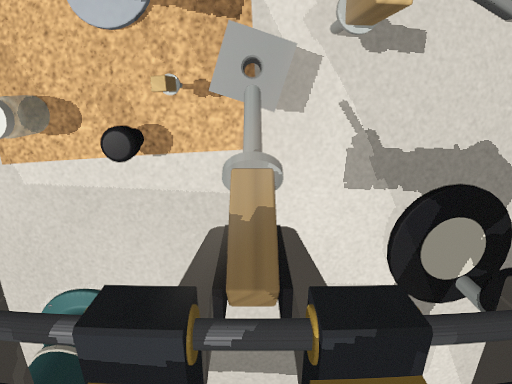

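```bash
python3 - <<'E'
from h import *
crop("w6",200,40,310,200,5,"w6c")
E
```

```text
(no output)
```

View pics/w6c.png

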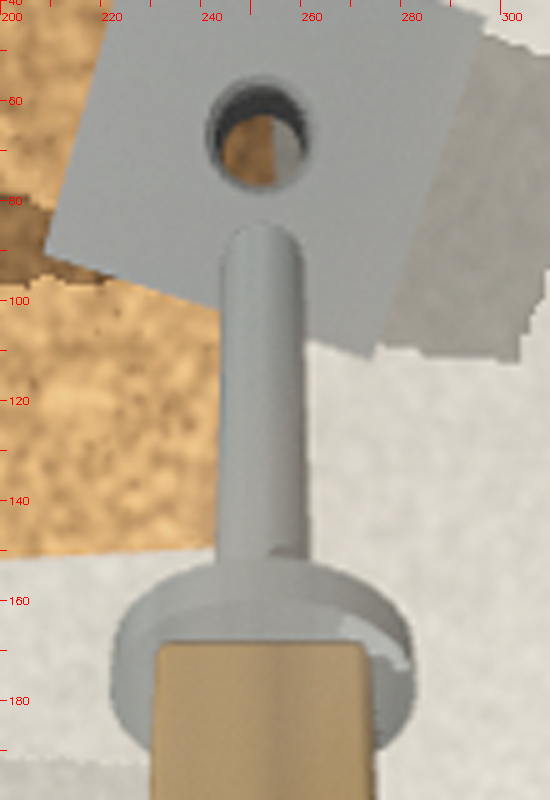

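```bash
cat > rodfit.py <<'E'
from h import *
def rodfit(c,M,p,v_tip,v_hb,full=True):
    g=p+.171*M[:,0]; ld=-M[:,1]  # lean dir
    def f(x):
        t,a=x; u=np.sin(t)*ld-np.cos(t)*M[:,0]; n=-np.cos(t)*ld-np.sin(t)*M[:,0]; s=M[:,2]
        tip=g-(.121+a)*u; k=np.linspace(0,2*np.pi,60)
        rim=tip+.006*(np.cos(k)[:,None]*n+np.sin(k)[:,None]*s)
        return [proj(c,rim)[:,1].min()-v_tip, proj(c,g-(.040+a)*u+.012*n)[0,1]-v_hb]
    r=least_squares(f,[np.radians(38),.0015]); t,a=r.x
    u=np.sin(t)*ld-np.cos(t)*M[:,0]
    return np.degrees(t),a,r.cost,g,u,g-(.121+a)*u
E
python3 - <<'E'
from rodfit import *
from cell import ctrl
np.set_printoptions(precision=4,suppress=True)
M,p=pose(ctrl.read_state());w=load("w6");s=load("s6");d=load("d6")
r=rodfit(w,M,p,85,168.6);print(r)
print("tip s",proj(s,r[5])[0],"obs 157.6 173; d",proj(d,r[5])[0],"obs 288 229.6")
print("stand hole",atz(w,252,67,.08), "scene",atz(s,167.6,216.6,.08))
print("tipcheck tri",tri([(s,157.6,173),(d,288,229.6)]))
E
```

```text
(np.float64(39.89529060687573), np.float64(0.00759235292215316), np.float64(1.0304416688358945e-24), array([ 0.357 , -0.2718,  0.3135]), array([-0.6392, -0.0312,  0.7684]), array([ 0.4392, -0.2678,  0.2147]))
tip s [158.4009 174.6213] obs 157.6 173; d [285.5564 232.4097] obs 288 229.6
stand hole [ 0.4662 -0.2663  0.08  ] scene [ 0.4709 -0.2625  0.08  ]
tipcheck tri (array([ 0.4422, -0.2701,  0.2221]), [np.float64(0.0009393862070051223), np.float64(0.0009393862070052369)])
```

Request:
drive_tool(plan="1 -0.012 0 0 -0.12;1 -0.012 0 0 -0.12;1 -0.01 0 0 -0.12;1 0 0 0 -0.12;1 0 0 0 -0.12;1 0 0 0 -0.12;1 0 0 0 -0.12;1 0 0 0 -0.12")

```text
time: 10.25
tcp_pos: [0.3577, -0.272, 0.5181]
eef_rot: [0.679, 0.194, 0.681, -0.195]
force: [-0.1, 0.4, -1.8]
grip_width: 0.0235
```

Request:
drive_tool(plan="1 0 0 0 -0.12;1 0 0 0 -0.12;1 0 0 0 -0.1;1 0 0 0 0")

```text
time: 10.58
tcp_pos: [0.3577, -0.272, 0.5182]
eef_rot: [0.702, 0.078, 0.704, -0.078]
force: [-0.3, -0.3, -1.6]
grip_width: 0.0236
```

```bash
python3 - <<'E'
from h import *
from cell import ctrl
s=ctrl.read_state();info(s);delta(s,[.5433,-.2083,.3472],-12.8)
E
```

```text
t10.58 tcp [ 0.3577 -0.272   0.5182] z yaw deg -12.66 x [-0.003  0.    -1.   ] q [-0.27 -0.04  0.84  1.96  0.04  1.21  0.34] F [-0.3 -0.3 -1.6] w 0.0236
grasp now [ 0.3572 -0.2719  0.3472] shift tool [-0.0005  0.1029  0.1676]
roll rad (x down: -yaw) 0.0025  (alt -3.1391)
```

Request:
drive_tool(plan="1 -0.01 0.017 0.028 0;1 0 0.017 0.028 0;1 0 0.017 0.028 0;1 0 0.017 0.028 0;1 0 0.017 0.028 0;1 0 0.0179 0.0276 0;1 0 0 0 0;1 0 0 0 0")

```text
time: 11.25
tcp_pos: [0.5457, -0.2074, 0.5271]
eef_rot: [0.701, 0.078, 0.704, -0.079]
force: [-0.5, -0.7, -1.8]
grip_width: 0.0236
```

```bash
python3 - <<'E'
from h import *
from cell import ctrl
s=ctrl.read_state();info(s)
cap(ctrl,"wrist","w7");cap(ctrl,"scene","s7");cap(ctrl,"side","d7");crop("w7",170,0,330,190,4,"w7c")
crop("s7",180,110,290,230,6,"s7c");crop("d7",230,110,350,220,6,"d7c")
E
```

```text
t11.25 tcp [ 0.5457 -0.2074  0.5271] z yaw deg -12.77 x [-0.005 -0.001 -1.   ] q [-0.31  0.3   0.78  1.66 -0.22  1.28  0.29] F [-0.5 -0.7 -1.8] w 0.0236
```

View pics/w7c.png

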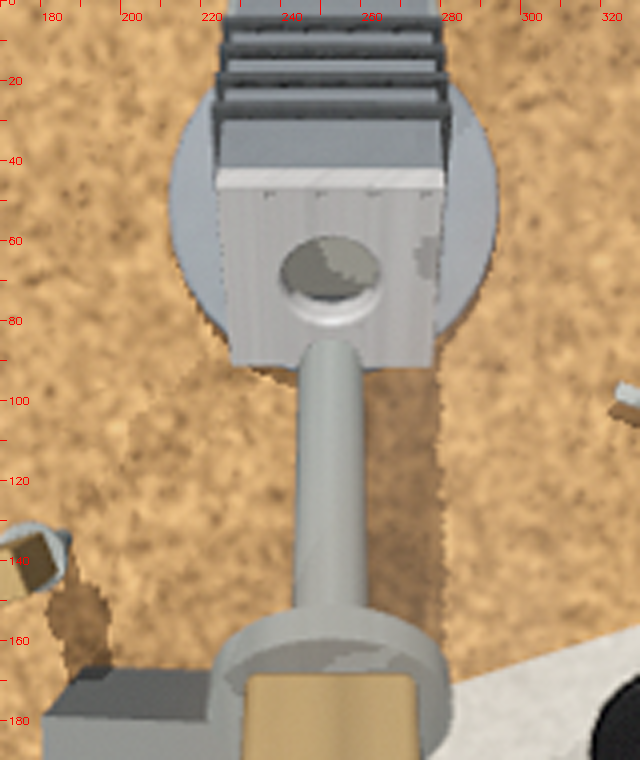

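View pics/s7c.png

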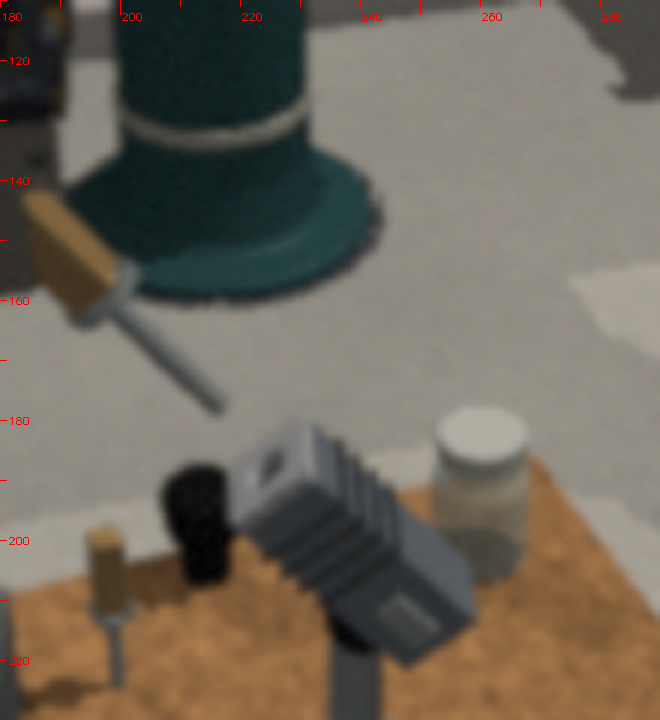

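View pics/d7c.png

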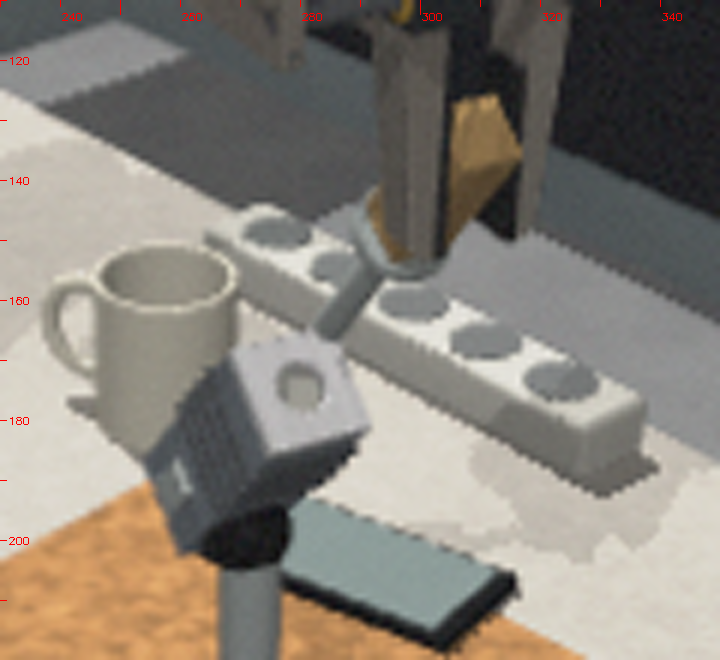

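```bash
python3 - <<'E'
from rodfit import *
from cell import ctrl
np.set_printoptions(precision=4,suppress=True)
M,p=pose(ctrl.read_state());w=load("w7");s=load("s7");d=load("d7")
r=rodfit(w,M,p,85,168.75);print(r)
MT=tubeR(-12.8);mouth=np.array([.5826,-.0342,.135]);H=mouth+.121*MT[:,2];print("H",H)
off={}
for n,c,o in (("w",w,(252.5,70.1)),("s",s,(224.8,188)),("d",d,(280.2,174.2))):
    q=proj(c,H)[0]; off[n]=np.array(o)-q; print(n,q,off[n])
def loc(P): return MT.T@(P-H)*1000
tip=tri([(s,216.5-off["s"][0],176.7-off["s"][1]),(d,284.5-off["d"][0],165.3-off["d"][1])])
jun=tri([(s,200.3-off["s"][0],161.7-off["s"][1]),(d,292.5-off["d"][0],155.8-off["d"][1])])
print("tip loc mm",loc(tip[0]),tip[1],"junc",loc(jun[0]),jun[1],"wrist tip",loc(r[5]),"u",MT.T@r[4])
for a in (.0015,.0045,.0076): print(a,"tip",loc(r[3]-(.121+a)*r[4]))
# predicted wrist v of tip top for given local tip pos
E
```

```text
(np.float64(39.994454163743924), np.float64(0.011910963051094133), np.float64(5.048709793414476e-28), array([ 0.5429, -0.2099,  0.358 ]), array([-0.1432, -0.6263,  0.7663]), array([ 0.5619, -0.1267,  0.2562]))
H [ 0.5654 -0.11    0.2277]
w [251.958  70.183] [ 0.542 -0.083]
s [223.5119 187.3491] [1.2881 0.6509]
d [279.0814 174.2544] [ 1.1186 -0.0544]
tip loc mm [-2.8011  6.4769 40.7076] [np.float64(0.0010913131234122546), np.float64(0.0010913131234122268)] junc [ -8.3426   4.6698 100.2869] [np.float64(0.001963234447310094), np.float64(0.0019632344473101797)] wrist tip [ 0.3102  5.2919 32.7214] u [-0.0009  0.0004  1.    ]
0.0015 tip [ 0.3012  5.2959 43.1324]
0.0045 tip [ 0.3038  5.2947 40.1324]
0.0076 tip [ 0.3065  5.2935 37.0324]
```

Request:
drive_tool(plan="1 0.0035 -0.0042 0 0;1 0.0077 0.0064 0 0;1 0.0077 0.0064 0 0;1 0.0076 0.0065 0 0;1 0 0 0 0;1 0 0 0 0")

```text
time: 11.9
tcp_pos: [0.5476, -0.1932, 0.5022]
eef_rot: [0.702, 0.078, 0.703, -0.078]
force: [0.7, 0.1, -1.0]
grip_width: 0.0237
```

```bash
python3 - <<'E'
from h import *
from cell import ctrl
s=ctrl.read_state();info(s)
cap(ctrl,"wrist","w8");cap(ctrl,"scene","s8");cap(ctrl,"side","d8");crop("w8",200,40,310,180,5,"w8c")
crop("s8",200,140,260,210,8,"s8c");crop("d8",255,130,315,195,8,"d8c")
a=cv2.imread("pics/s8c.png");b=cv2.imread("pics/d8c.png");h=min(a.shape[0],b.shape[0])
cv2.imwrite("pics/z8.png",cv2.resize(np.hstack([a[:h],b[:h]]),None,fx=.8,fy=.8))
E
```

```text
t11.90 tcp [ 0.5476 -0.1932  0.5022] z yaw deg -12.69 x [-0.001  0.    -1.   ] q [-0.33  0.31  0.77  1.7  -0.23  1.23  0.28] F [ 0.7  0.1 -1. ] w 0.0237
```

View pics/w8c.png

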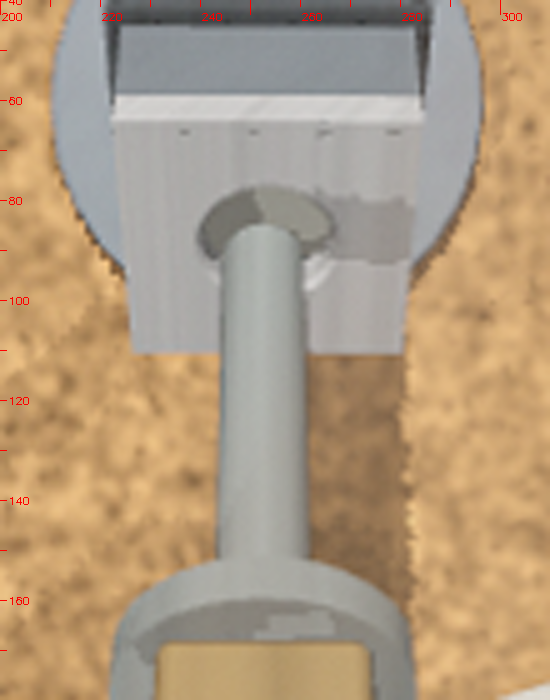

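View pics/z8.png

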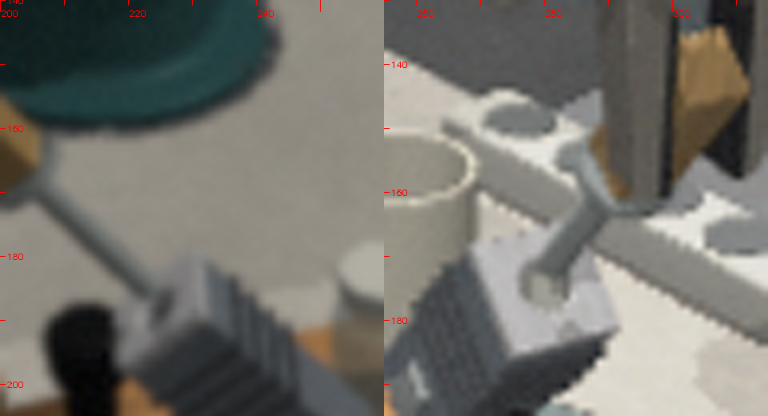

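```bash
python3 - <<'E'
from rodfit import *
from cell import ctrl
np.set_printoptions(precision=4,suppress=True)
M,p=pose(ctrl.read_state());w=load("w8")
r=rodfit(w,M,p,85,168.6)
MT=tubeR(-12.8);mouth=np.array([.5826,-.0342,.135]);H=mouth+.121*MT[:,2]
print(r[0],r[1],MT.T@(r[5]-H)*1000,MT.T@r[4], "axis@grip",MT.T@(r[3]-H)*1000)
print("hole proj",proj(w,H)[0])
k=np.linspace(0,6.28,50);C=H+.01*(np.cos(k)[:,None]*MT[:,0]+np.sin(k)[:,None]*MT[:,1]);q=proj(w,C);print(q.min(0),q.max(0))
E
```

```text
39.95404199585802 0.010163580338651713 [1.416  1.0555 4.4412] [-0.0004  0.001   1.    ] axis@grip [  1.3688   1.1903 135.6047]
hole proj [252.6704  88.696 ]
[239.481   77.8626] [265.862   98.8654]
```

Request:
drive_tool(plan="1 0.0007 -0.0008 0.0005 0;1 0.0038 0.0032 0 0;1 0.0038 0.0032 0 0;1 0.0039 0.0032 0 0;1 0.0038 0.0033 0 0;1 0 0 0 0")

```text
time: 12.55
tcp_pos: [0.5508, -0.1813, 0.4858]
eef_rot: [0.702, 0.078, 0.703, -0.078]
force: [-0.0, 0.5, -1.9]
grip_width: 0.0235
```

```bash
python3 - <<'E'
from h import *
from cell import ctrl
s=ctrl.read_state();info(s)
cap(ctrl,"wrist","w9");cap(ctrl,"scene","s9");cap(ctrl,"side","d9");crop("w9",200,60,310,180,5,"w9c")
crop("s9",200,140,260,210,8,"s8c");crop("d9",255,130,315,195,8,"d8c")
a=cv2.imread("pics/s8c.png");b=cv2.imread("pics/d8c.png");c=cv2.imread("pics/w9c.png");h=520
b=b[:h];a=a[:h];c=cv2.copyMakeBorder(c,0,max(0,h-c.shape[0]),0,0,0)[:h]
cv2.imwrite("pics/z9.png",cv2.resize(np.hstack([a,b,c]),None,fx=.5,fy=.5))
E
```

```text
t12.55 tcp [ 0.5508 -0.1813  0.4858] z yaw deg -12.70 x [-0.002  0.001 -1.   ] q [-0.34  0.32  0.76  1.72 -0.24  1.19  0.26] F [-0.   0.5 -1.9] w 0.0235
```

View pics/z9.png

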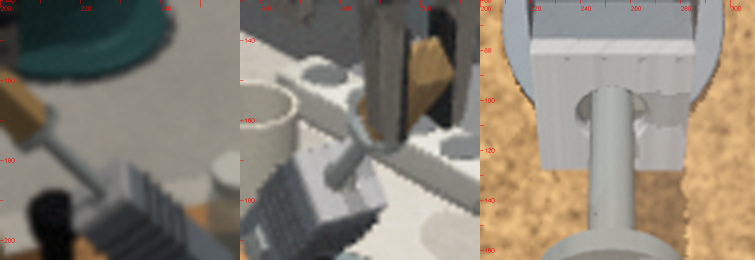

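Request:
drive_tool(plan="1 0.0038 0.0032 0 0;1 0.0039 0.0032 0 0;1 0.0038 0.0032 0 0;1 0.0038 0.0032 0 0;1 0 0 0 0")

```text
time: 13.12
tcp_pos: [0.5534, -0.172, 0.4733]
eef_rot: [0.704, 0.078, 0.702, -0.08]
force: [-1.2, -4.0, 5.5]
grip_width: 0.0235
```

Request:
drive_tool(plan="1 0.0038 0.0032 0 0;1 0.0039 0.0032 0 0;1 0.0038 0.0032 0 0;1 0 0 0 0")

```text
time: 13.45
tcp_pos: [0.5555, -0.1628, 0.4618]
eef_rot: [0.704, 0.078, 0.702, -0.08]
force: [-1.2, -4.7, 6.6]
grip_width: 0.0236
```

Request:
drive_tool(plan="1 0.0038 0.0032 0 0;1 0.0039 0.0032 0 0;1 0.0038 0.0032 0 0;1 0 0 0 0")

```text
time: 13.78
tcp_pos: [0.5576, -0.1537, 0.4506]
eef_rot: [0.704, 0.078, 0.701, -0.081]
force: [-2.1, -6.0, 8.5]
grip_width: 0.0238
```

```bash
python3 - <<'E'
from h import *
from cell import ctrl
s=ctrl.read_state();info(s)
cap(ctrl,"wrist","w10");cap(ctrl,"scene","s10");cap(ctrl,"side","d10");crop("w10",200,60,310,180,5,"w9c")
crop("s10",200,140,275,250,8,"s8c");crop("d10",240,130,315,205,8,"d8c")
a=cv2.imread("pics/s8c.png");b=cv2.imread("pics/d8c.png");c=cv2.imread("pics/w9c.png");h=880
f=lambda i:cv2.copyMakeBorder(i,0,max(0,h-i.shape[0]),0,0,0)[:h]
cv2.imwrite("pics/z10.png",cv2.resize(np.hstack([f(a),f(b),f(c)]),None,fx=.45,fy=.45))
MT=tubeR(-12.8);mouth=np.array([.5826,-.0342,.135]);H=mouth+.121*MT[:,2]
M,p=pose(s);print(MT.T@(p+.171*M[:,0]-H)*1000)
E
```

```text
t13.78 tcp [ 0.5576 -0.1537  0.4506] z yaw deg -12.90 x [ 0.003 -0.004 -1.   ] q [-0.37  0.35  0.74  1.77 -0.26  1.12  0.23] F [-2.1 -6.   8.5] w 0.0238
[ 2.72189431 -0.94399072 68.53368238]
```

View pics/z10.png

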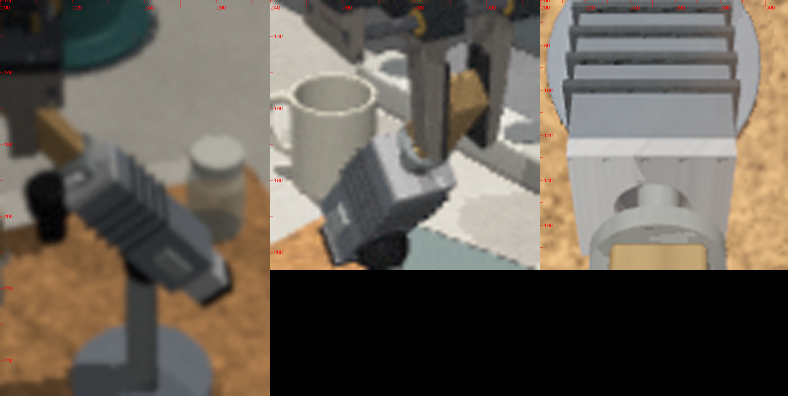

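Request:
drive_tool(plan="1 0.0031 0.0026 0 0;1 0.0030 0.0026 0 0;1 0 0 0 0")

```text
time: 14.18
tcp_pos: [0.5585, -0.1495, 0.4452]
eef_rot: [0.704, 0.078, 0.701, -0.081]
force: [-2.9, -7.0, 12.1]
grip_width: 0.0236
```

Request:
drive_tool(plan="1 0.0015 0.0013 0 0;1 0.0015 0.0013 0 0;1 0 0 0 0")

```text
time: 14.43
tcp_pos: [0.5589, -0.1478, 0.4429]
eef_rot: [0.704, 0.079, 0.701, -0.081]
force: [-5.3, -8.4, 15.4]
grip_width: 0.0236
```

```bash
cat > look.py <<'E'
import sys
from h import *
from cell import ctrl
n=sys.argv[1]
s=ctrl.read_state();info(s)
cap(ctrl,"wrist","w"+n);cap(ctrl,"scene","s"+n);cap(ctrl,"side","d"+n);crop("w"+n,200,90,310,200,6,"t1")
crop("s"+n,200,150,275,245,8,"t2");crop("d"+n,240,130,315,205,8,"t3")
f=lambda i:cv2.copyMakeBorder(cv2.imread(f"pics/{i}.png"),0,760,0,0,0)[:760]
cv2.imwrite(f"pics/z{n}.png",cv2.resize(np.hstack([f("t2"),f("t3"),f("t1")]),None,fx=.42,fy=.42))
MT=tubeR(-12.8);mouth=np.array([.5826,-.0342,.135]);H=mouth+.121*MT[:,2]
M,p=pose(s);print(MT.T@(p+.171*M[:,0]-H)*1000)
E
python3 look.py 11
```

```text
t14.43 tcp [ 0.5589 -0.1478  0.4429] z yaw deg -12.99 x [ 0.004 -0.004 -1.   ] q [-0.38  0.36  0.74  1.78 -0.26  1.1   0.22] F [-5.3 -8.4 15.4] w 0.0236
[ 2.82575987 -1.36024409 58.7942584 ]
```

View pics/z11.png

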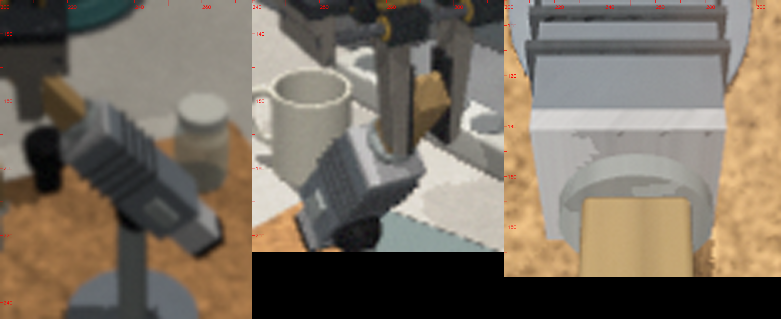

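```bash
python3 - <<'E'
from h import *
np.set_printoptions(precision=4,suppress=True)
crop("s11",215,165,285,245,10,"t2");crop("d11",265,145,315,190,14,"t3")
MT=tubeR(-12.8);mouth=np.array([.5826,-.0342,.135]);s=load("s11")
for k in (0,-.042,-.048,-.054):
  print(k,(proj(s,np.array([[.016,.016,k],[.016,-.016,k],[-.016,.016,k]])@MT.T+mouth)+[1.29,.65]).round(1).tolist())
E
```

```text
0 [[258.3, 213.4], [249.4, 219.3], [257.1, 205.9]]
-0.042 [[267.4, 221.4], [258.6, 227.1], [266.1, 213.9]]
-0.048 [[268.7, 222.5], [259.9, 228.1], [267.3, 215.0]]
-0.054 [[270.0, 223.6], [261.2, 229.2], [268.6, 216.1]]
```

View pics/t2.png

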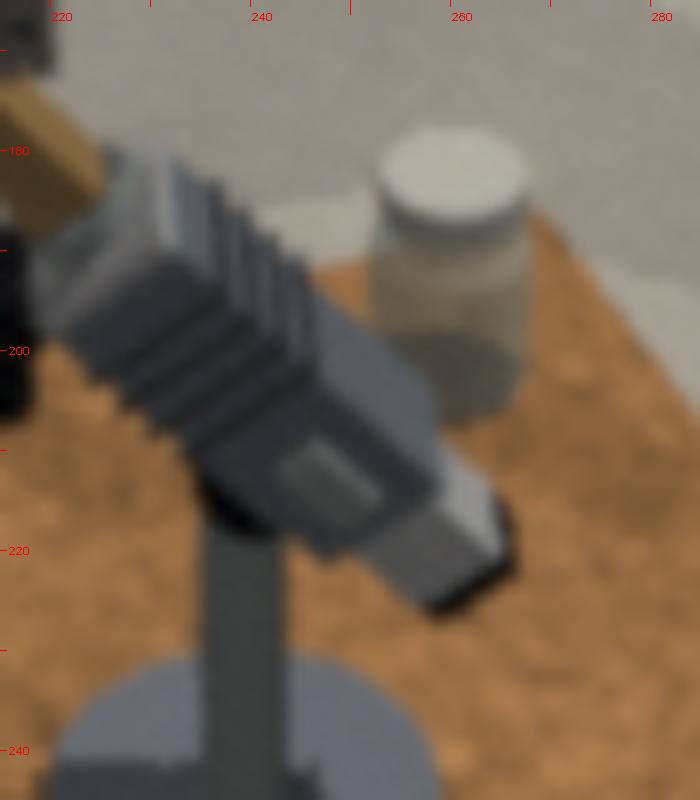

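View pics/t3.png

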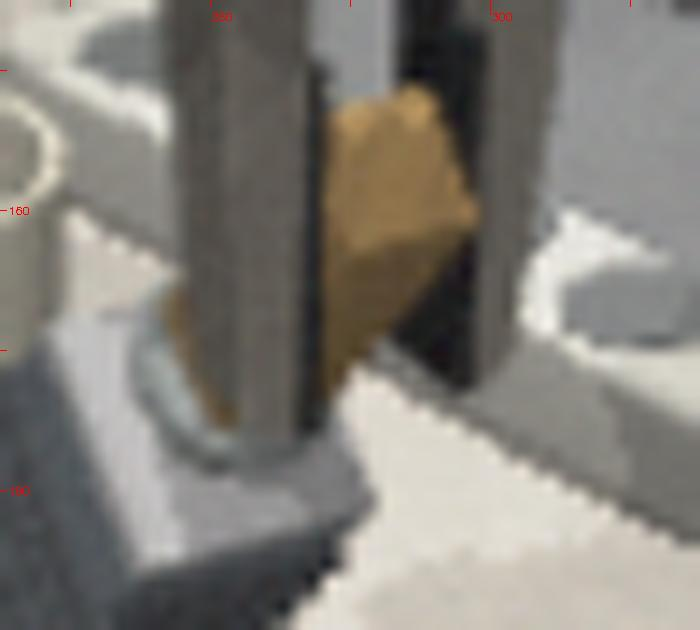

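Request:
drive_tool(plan="1 0 0 -0.001 0;1 0.0012 0.001 0 0;1 0.0012 0.001 0 0;1 0 0 0 0")

```text
time: 14.92
tcp_pos: [0.5587, -0.1456, 0.4406]
eef_rot: [0.704, 0.079, 0.701, -0.082]
force: [-4.7, -7.8, 13.9]
grip_width: 0.0234
```

Request:
drive_tool(plan="1 0 0 -0.0005 0;1 0.0012 0.001 0 0;1 0.0012 0.001 0 0;1 0.0011 0.001 0 0;1 0 0 0 0")

```text
time: 15.33
tcp_pos: [0.559, -0.1429, 0.4373]
eef_rot: [0.705, 0.079, 0.7, -0.082]
force: [-4.7, -9.9, 16.1]
grip_width: 0.0238
```

```bash
python3 look.py 12; python3 - <<'E'
from h import *
crop("s12",215,165,285,245,10,"t2");crop("w12",210,130,310,230,7,"t3")
E
```

```text
t15.33 tcp [ 0.559  -0.1429  0.4373] z yaw deg -13.02 x [ 0.006 -0.005 -1.   ] q [-0.39  0.36  0.74  1.79 -0.27  1.09  0.22] F [-4.7 -9.9 16.1] w 0.0238
[ 2.15931517 -1.29883719 51.55048491]
```

View pics/t2.png

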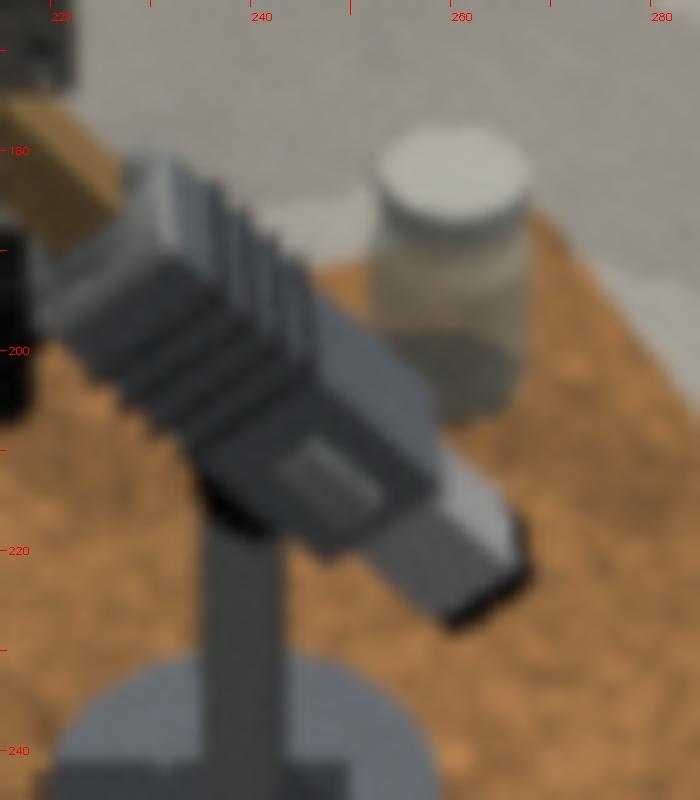

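View pics/t3.png

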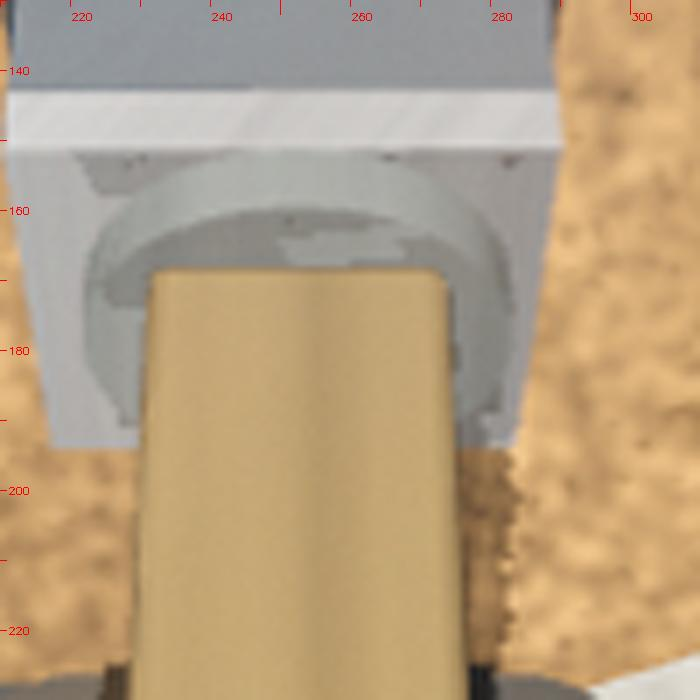

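Request:
drive_tool(plan="1 0 0 -0.0005 0;1 0.0012 0.001 0 0;1 0.0011 0.001 0 0;1 0 0 0 0")

```text
time: 15.82
tcp_pos: [0.5587, -0.1426, 0.437]
eef_rot: [0.705, 0.078, 0.7, -0.083]
force: [-8.6, -11.6, 27.7]
grip_width: 0.0238
```

Request:
drive_tool(plan="1 0.0008 0.0006 0 0;1 0.0007 0.0007 0 0;1 0 0 0 0")

```text
time: 16.07
tcp_pos: [0.5587, -0.1425, 0.4368]
eef_rot: [0.705, 0.078, 0.7, -0.083]
force: [-11.4, -13.1, 35.1]
grip_width: 0.0234
```

Request:
drive_tool(plan="1 -0.0031 -0.0026 0 0;1 -0.0038 -0.0032 0 0;1 -0.0077 -0.0064 0 0;1 -0.0115 -0.0096 0 0;1 -0.0115 -0.0096 0 0;1 -0.0115 -0.0096 0 0;1 0 0 0 0")

```text
time: 16.65
tcp_pos: [0.5498, -0.1778, 0.4818]
eef_rot: [0.704, 0.08, 0.702, -0.08]
force: [-1.6, -2.9, -1.0]
grip_width: 0.0238
```

```bash
python3 look.py 13; python3 - <<'E'
from h import *
crop("s13",215,165,285,245,10,"t2");crop("w13",210,60,310,200,5,"t3")
E
```

```text
t16.65 tcp [ 0.5498 -0.1778  0.4818] z yaw deg -12.94 x [ 0.003 -0.001 -1.   ] q [-0.35  0.32  0.76  1.74 -0.24  1.18  0.26] F [-1.6 -2.9 -1. ] w 0.0238
[  0.29194367   0.17805047 108.37825062]
```

View pics/t2.png

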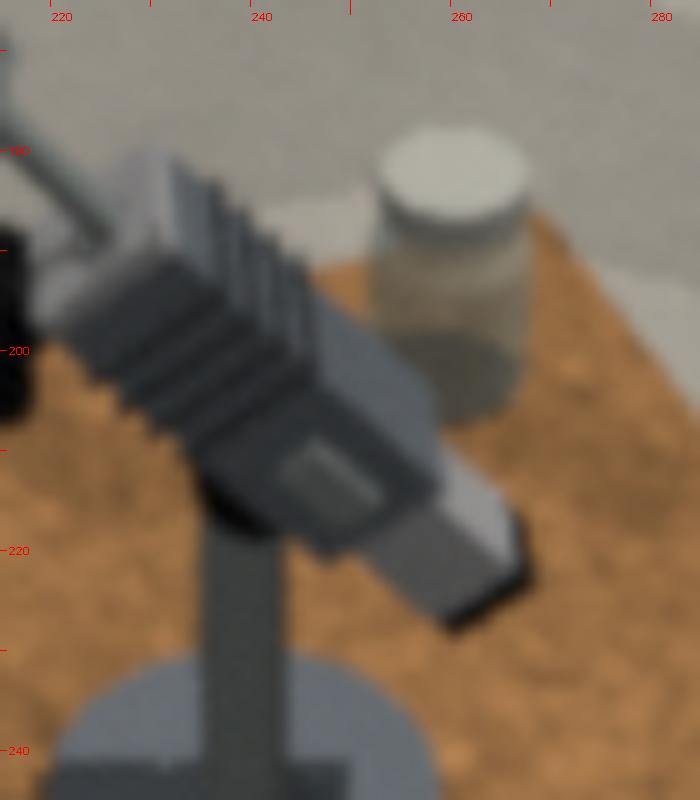

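View pics/t3.png

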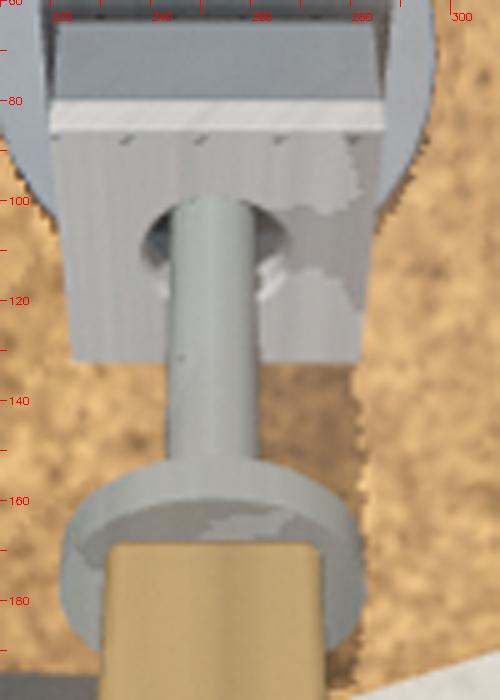

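Request:
drive_tool(plan="1 -0.0115 -0.0096 0 0;1 -0.0115 -0.0096 0 0;1 -0.0115 -0.0096 0 0;1 -0.0115 -0.0096 0 0;1 -0.005 -0.017 -0.028 0;1 0 -0.017 -0.028 0;1 0 -0.017 -0.028 0;1 0 -0.017 -0.028 0")

```text
time: 17.47
tcp_pos: [0.4157, -0.2553, 0.5311]
eef_rot: [0.703, 0.079, 0.702, -0.079]
force: [-0.8, -0.2, -1.4]
grip_width: 0.0237
```

Request:
drive_tool(plan="1 0 -0.008 -0.028 0;1 0 0 -0.028 0.12;1 0 0 0 0.12;1 0 0 0 0.12;1 0 0 0 0.12;1 0 0 0 0.12;1 0 0 0 0.12;1 0 0 0 0.12")

```text
time: 18.13
tcp_pos: [0.3604, -0.2503, 0.5314]
eef_rot: [0.608, 0.361, 0.608, -0.36]
force: [0.1, 0.0, -1.1]
grip_width: 0.0234
```

Request:
drive_tool(plan="1 0 0 0 0.12;1 0 0 0 0.12;1 0 0 0 0.12;1 0 0 0 0.1;1 0 0 0 0;1 0 0 0 0")

```text
time: 18.63
tcp_pos: [0.3606, -0.2502, 0.5309]
eef_rot: [0.512, 0.488, 0.512, -0.487]
force: [-0.2, -0.3, -1.8]
grip_width: 0.0236
```

```bash
python3 - <<'E'
from h import *
from cell import ctrl
s=ctrl.read_state();info(s);cap(ctrl,"wrist","w14");cap(ctrl,"scene","s14")
E
```

```text
t18.63 tcp [ 0.3606 -0.2502  0.5309] z yaw deg -87.16 x [ 0.001  0.001 -1.   ] q [-0.24 -0.08  0.74  1.96  0.05  1.24 -1.03] F [-0.2 -0.3 -1.8] w 0.0236
```

View pics/w14.png

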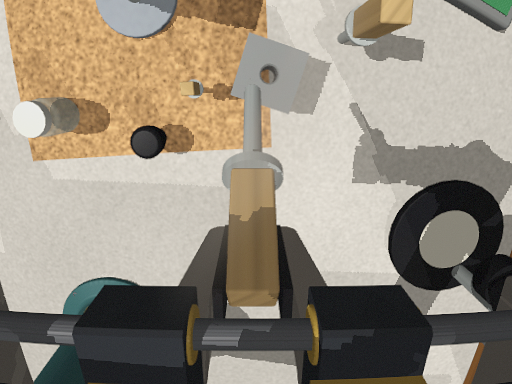

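View pics/s14.png

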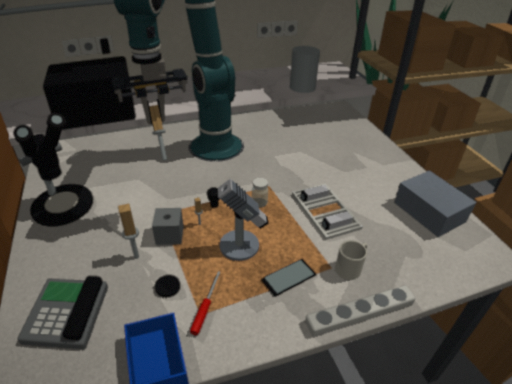

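```bash
python3 - <<'E'
from h import *
from cell import ctrl
s=ctrl.read_state();delta(s,[.3784,-.2714,.363],-87.2,h=0)
E
```

```text
grasp now [ 0.3608 -0.2499  0.5306] shift tool [0.1676 0.0164 0.0224]
roll rad (x down: -yaw) 0.0005  (alt -3.1411)
```

Request:
drive_tool(plan="1 0.02 0.0082 0.0112 0;1 0.03 0.0082 0.0112 0;1 0.03 0 0 0;1 0.03 0 0 0;1 0.03 0 0 0;1 0.0276 0 0 0;1 0 0 0 0;1 0 0 0 0")

```text
time: 19.4
tcp_pos: [0.3785, -0.2712, 0.3621]
eef_rot: [0.511, 0.487, 0.513, -0.488]
force: [0.1, -0.2, -1.0]
grip_width: 0.0237
```

```bash
python3 - <<'E'
from h import *
from cell import ctrl
s=ctrl.read_state();info(s);cap(ctrl,"wrist","w15");cap(ctrl,"scene","s15");cap(ctrl,"side","d15")
crop("w15",190,50,320,200,5,"t1");crop("s15",130,160,190,240,7,"t2");crop("d15",260,215,320,300,7,"t3")
f=lambda i:cv2.copyMakeBorder(cv2.imread(f"pics/{i}.png"),0,760,0,0,0)[:760]
cv2.imwrite("pics/z15.png",cv2.resize(np.hstack([f("t1"),f("t2"),f("t3")]),None,fx=.53,fy=.53))
E
```

```text
t19.40 tcp [ 0.3785 -0.2712  0.3621] z yaw deg -87.23 x [-0.003  0.    -1.   ] q [-0.13  0.25  0.78  2.12 -0.23  0.86 -0.73] F [ 0.1 -0.2 -1. ] w 0.0237
```

View pics/z15.png

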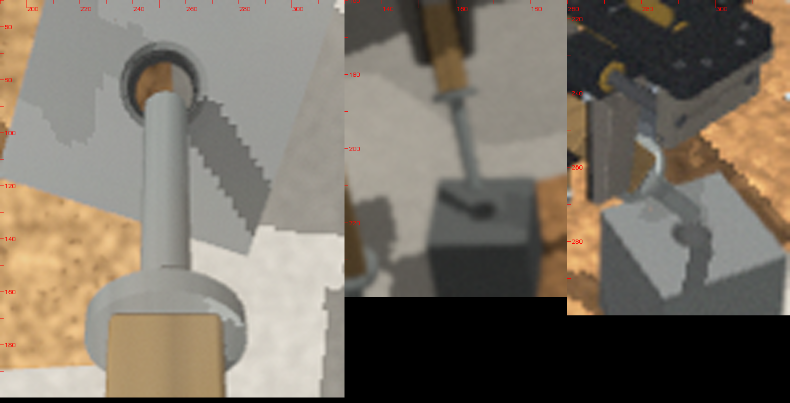

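```bash
python3 - <<'E'
from rodfit import *
from cell import ctrl
np.set_printoptions(precision=4,suppress=True)
M,p=pose(ctrl.read_state());w=load("w15")
crop("w15",225,55,285,115,12,"t1")
r=rodfit(w,M,p,84.6,168.6);print(r)
Hh=atz(w,250.8,82,.08);print("hole",Hh)
for a in (.0015,.0055,.0078,r[1]):
    t=r[3]-(.121+a)*r[4]; k=(t[2]-.08)/r[4][2]; print(a,"tip",t,"cross",t-k*r[4], (t-k*r[4]-Hh)*1000)
s=load("s15");d=load("d15")
E
```

```text
(np.float64(39.01225833010374), np.float64(0.006201191074050339), np.float64(2.5950368338150404e-26), array([ 0.3798, -0.2719,  0.1932]), array([-0.6313, -0.0296,  0.775 ]), array([ 0.4601, -0.2681,  0.0946]))
hole [ 0.4669 -0.2658  0.08  ]
0.0015 tip [ 0.4571 -0.2683  0.0983] cross [ 0.472  -0.2676  0.08  ] [ 5.092  -1.8148 -0.    ]
0.0055 tip [ 0.4596 -0.2682  0.0952] cross [ 0.472  -0.2676  0.08  ] [ 5.092  -1.8148 -0.    ]
0.0078 tip [ 0.4611 -0.2681  0.0934] cross [ 0.472  -0.2676  0.08  ] [ 5.092  -1.8148 -0.    ]
0.006201191074050339 tip [ 0.4601 -0.2681  0.0946] cross [ 0.472  -0.2676  0.08  ] [ 5.092  -1.8148 -0.    ]
```

View pics/t1.png

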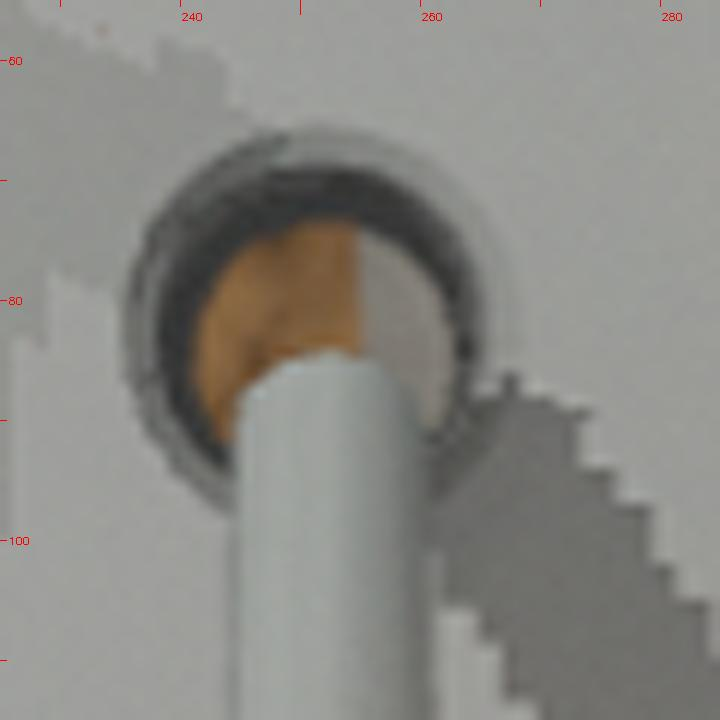

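Request:
drive_tool(plan="1 0 -0.0065 -0.0012 0;1 0 0 0 0;1 0.005 0.0042 0 0;1 0.005 0.0042 0 0;1 0.005 0.0042 0 0;1 0.005 0.0042 0 0;1 0 0 0 0")

```text
time: 20.13
tcp_pos: [0.3896, -0.269, 0.3412]
eef_rot: [0.512, 0.487, 0.513, -0.488]
force: [-0.6, 0.7, -0.9]
grip_width: 0.0235
```

```bash
python3 - <<'E'
from rodfit import *
from cell import ctrl
np.set_printoptions(precision=4,suppress=True)
s=ctrl.read_state();info(s);cap(ctrl,"wrist","w16");cap(ctrl,"side","d16")
crop("w16",225,75,285,135,10,"t1");crop("d16",265,235,320,295,10,"t3")
f=lambda i:cv2.copyMakeBorder(cv2.imread(f"pics/{i}.png"),0,600,0,0,0)[:600]
cv2.imwrite("pics/z16.png",cv2.resize(np.hstack([f("t1"),f("t3")]),None,fx=.65,fy=.65))
M,p=pose(s);g=p+.171*M[:,0];print(g)
E
```

```text
t20.13 tcp [ 0.3896 -0.269   0.3412] z yaw deg -87.19 x [-0.002  0.    -1.   ] q [-0.11  0.3   0.76  2.12 -0.28  0.82 -0.7 ] F [-0.6  0.7 -0.9] w 0.0235
[ 0.3893 -0.269   0.1702]
```

View pics/z16.png

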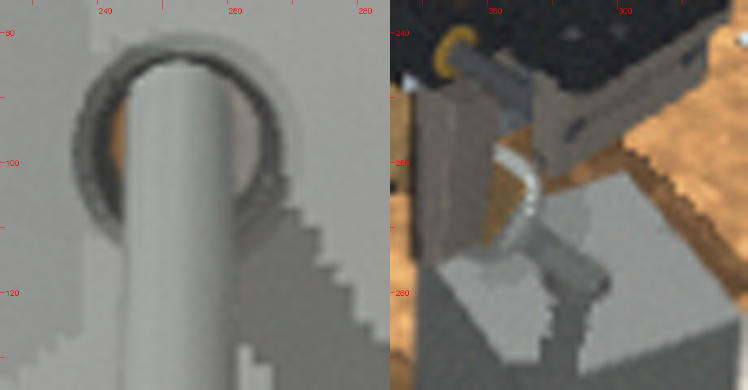

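Request:
drive_tool(plan="1 0 0 0 0;1 0 0 0 0;1 0 0.0037 0 0;1 -0.006 0.0086 0 0;1 -0.005 0.0086 0 0;1 -0.004 0.0096 0 0;1 -0.0032 0.0097 0 0;1 0 0 0 0", squeeze=6)

```text
time: 20.9
tcp_pos: [0.4319, -0.2673, 0.3621]
eef_rot: [0.514, 0.488, 0.511, -0.487]
force: [-1.3, 0.9, 6.1]
grip_width: 0.0238
```

```bash
python3 - <<'E'
from h import *
from cell import ctrl
s=ctrl.read_state();info(s);cap(ctrl,"wrist","w17");cap(ctrl,"side","d17")
crop("w17",195,75,305,185,6,"t1");crop("d17",255,215,320,295,8,"t3")
f=lambda i:cv2.copyMakeBorder(cv2.imread(f"pics/{i}.png"),0,640,0,0,0)[:640]
cv2.imwrite("pics/z17.png",cv2.resize(np.hstack([f("t1"),f("t3")]),None,fx=.65,fy=.65))
E
```

```text
t20.90 tcp [ 0.4319 -0.2673  0.3621] z yaw deg -87.13 x [ 0.004 -0.001 -1.   ] q [-0.13  0.33  0.75  2.03 -0.29  0.89 -0.74] F [-1.3  0.9  6.1] w 0.0238
```

View pics/z17.png

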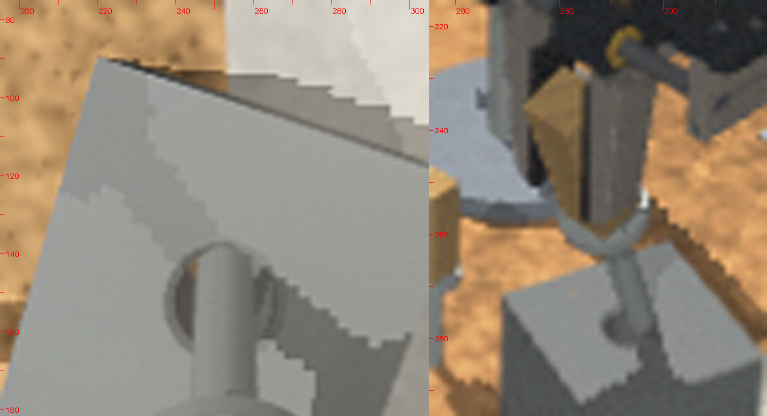

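Request:
drive_tool(plan="1 -0.01 0 0 0;1 -0.008 -0.006 0 0;1 0 0 0 0;1 0 0 0 0", squeeze=30)

```text
time: 21.33
tcp_pos: [0.4229, -0.2679, 0.3793]
eef_rot: [0.512, 0.488, 0.511, -0.488]
force: [0.7, -0.2, -1.5]
grip_width: 0.0239
```

```bash
python3 - <<'E'
from h import *
from cell import ctrl
s=ctrl.read_state();info(s);cap(ctrl,"wrist","w18");cap(ctrl,"side","d18")
crop("w18",195,75,305,205,6,"t1");crop("d18",255,205,320,295,8,"t3")
f=lambda i:cv2.copyMakeBorder(cv2.imread(f"pics/{i}.png"),0,760,0,0,0)[:760]
cv2.imwrite("pics/z18.png",cv2.resize(np.hstack([f("t1"),f("t3")]),None,fx=.65,fy=.65))
E
```

```text
t21.33 tcp [ 0.4229 -0.2679  0.3793] z yaw deg -87.28 x [ 0.002 -0.    -1.   ] q [-0.15  0.29  0.77  2.03 -0.25  0.92 -0.77] F [ 0.7 -0.2 -1.5] w 0.0239
```

View pics/z18.png

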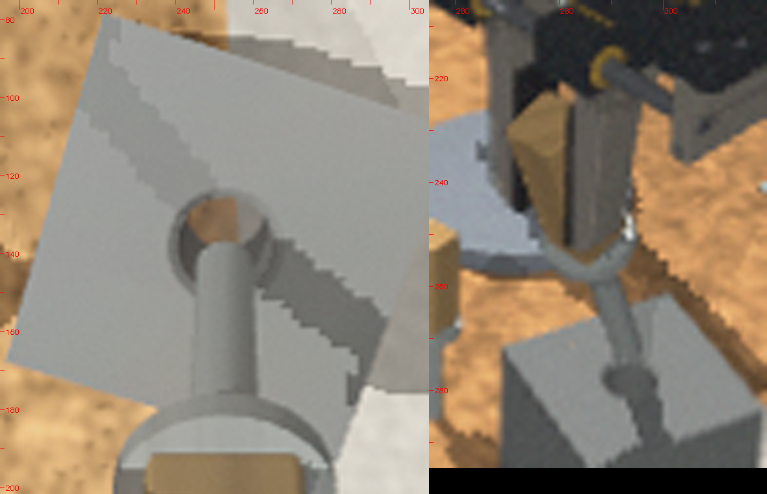

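```bash
python3 - <<'E'
from rodfit import *
from cell import ctrl
np.set_printoptions(precision=4,suppress=True)
M,p=pose(ctrl.read_state());w=load("w18")
r=rodfit(w,M,p,137.1,190.9);print(r)
Hh=atz(w,251.4,137.3,.08);print("hole",Hh)
t=r[5];k=(t[2]-.08)/r[4][2]; c=t-k*r[4];print("cross",c,"tool",M.T@(c-Hh)*1000,"axial",k)
E
```

```text
(np.float64(19.775884903562638), np.float64(0.0001359131462526045), np.float64(2.0194839173657902e-27), array([ 0.423 , -0.2676,  0.2076]), array([-0.3384, -0.0165,  0.9409]), array([ 0.4639, -0.2656,  0.0936]))
hole [ 0.4673 -0.2652  0.08  ]
cross [ 0.4688 -0.2653  0.08  ] tool [0.0006 1.5229 0.1944] axial 0.014480132098317963
```

Request:
drive_tool(plan="1 0.008 0.0014 0 0;1 0.008 0.0029 0 0;1 0.0075 0.0027 0 0;1 0 0 0 0")

```text
time: 21.77
tcp_pos: [0.4301, -0.2668, 0.3529]
eef_rot: [0.511, 0.487, 0.513, -0.488]
force: [-0.0, -0.9, -1.5]
grip_width: 0.0238
```

Request:
drive_tool(plan="1 0 0 0 0;1 0 0.0018 0 0;1 -0.0013 0.01 0 0;1 -0.0012 0.0101 0 0;1 0.0006 0.0104 0 0;1 0.0006 0.0105 0 0;1 0 0 0 0", squeeze=6)

```text
time: 22.35
tcp_pos: [0.4754, -0.2647, 0.3563]
eef_rot: [0.513, 0.487, 0.512, -0.487]
force: [0.1, -0.2, -1.1]
grip_width: 0.0243
```

```bash
python3 - <<'E'
from h import *
from cell import ctrl
s=ctrl.read_state();info(s);cap(ctrl,"wrist","w19");cap(ctrl,"side","d19");cap(ctrl,"scene","s19")
crop("s19",135,160,195,240,8,"t1");crop("d19",265,205,330,295,8,"t3")
f=lambda i:cv2.copyMakeBorder(cv2.imread(f"pics/{i}.png"),0,760,0,0,0)[:720]
cv2.imwrite("pics/z19.png",cv2.resize(np.hstack([f("t1"),f("t3")]),None,fx=.75,fy=.75))
E
```

```text
t22.35 tcp [ 0.4754 -0.2647  0.3563] z yaw deg -87.11 x [ 0.001 -0.001 -1.   ] q [-0.13  0.41  0.72  1.95 -0.34  0.91 -0.76] F [ 0.1 -0.2 -1.1] w 0.0243
```

View pics/z19.png

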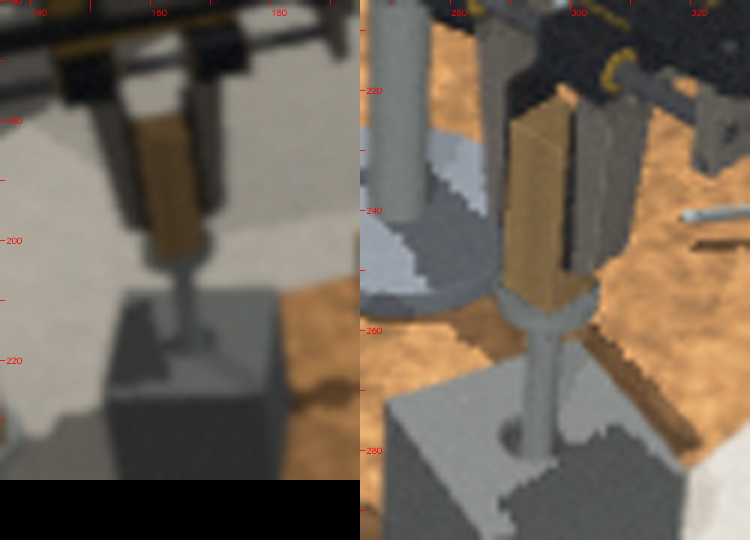

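View pics/w19.png

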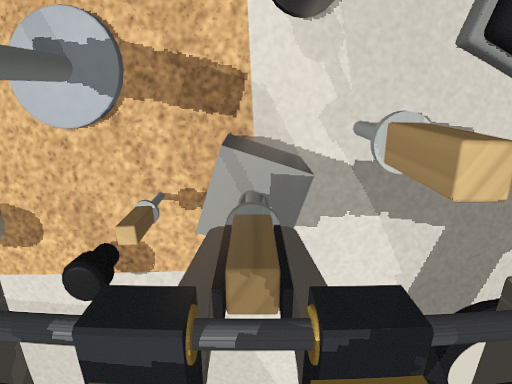

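Request:
drive_tool(plan="1 0.004 -0.004 0 0;1 0.006 -0.004 0.001 0;1 0.01 0 0 0;1 0.01 0 0 0;1 0.01 0 0 0;1 0 0 0 0")

```text
time: 23.0
tcp_pos: [0.4643, -0.2663, 0.314]
eef_rot: [0.511, 0.487, 0.513, -0.488]
force: [1.0, -0.5, -1.2]
grip_width: 0.024
```

```bash
python3 - <<'E'
from h import *
from cell import ctrl
s=ctrl.read_state();info(s);cap(ctrl,"side","d20");cap(ctrl,"scene","s20")
crop("s20",135,160,195,240,8,"t1");crop("d20",265,205,330,295,8,"t3")
f=lambda i:cv2.copyMakeBorder(cv2.imread(f"pics/{i}.png"),0,760,0,0,0)[:720]
cv2.imwrite("pics/z20.png",cv2.resize(np.hstack([f("t1"),f("t3")]),None,fx=.75,fy=.75))
E
```

```text
t23.00 tcp [ 0.4643 -0.2663  0.314 ] z yaw deg -87.27 x [-0.003  0.001 -1.   ] q [-0.09  0.46  0.69  1.99 -0.39  0.83 -0.7 ] F [ 1.  -0.5 -1.2] w 0.0240
```

View pics/z20.png

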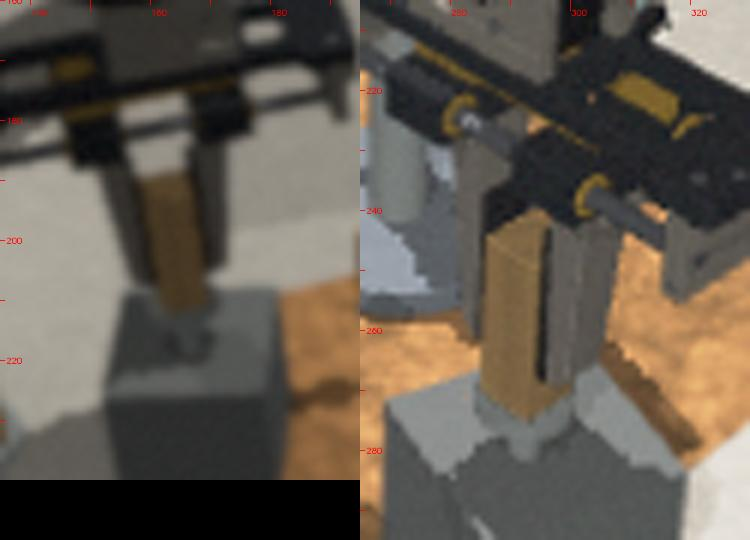

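Request:
drive_tool(plan="1 0.005 0.002 0 0;1 0.005 0 0 0;1 0.004 0 0 0;1 0 0 0 0")

```text
time: 23.43
tcp_pos: [0.4665, -0.2665, 0.3015]
eef_rot: [0.511, 0.488, 0.512, -0.488]
force: [0.6, 0.1, -0.5]
grip_width: 0.0243
```

```bash
python3 - <<'E'
from h import *
from cell import ctrl
s=ctrl.read_state();info(s);cap(ctrl,"side","d21");cap(ctrl,"scene","s21")
crop("s21",135,160,195,240,8,"t1");crop("d21",265,205,330,295,8,"t3")
f=lambda i:cv2.copyMakeBorder(cv2.imread(f"pics/{i}.png"),0,760,0,0,0)[:720]
cv2.imwrite("pics/z20.png",cv2.resize(np.hstack([f("t1"),f("t3")]),None,fx=.75,fy=.75))
E
```

```text
t23.43 tcp [ 0.4665 -0.2665  0.3015] z yaw deg -87.26 x [-0.001  0.001 -1.   ] q [-0.07  0.48  0.67  2.   -0.41  0.8  -0.69] F [ 0.6  0.1 -0.5] w 0.0243
```

View pics/z20.png

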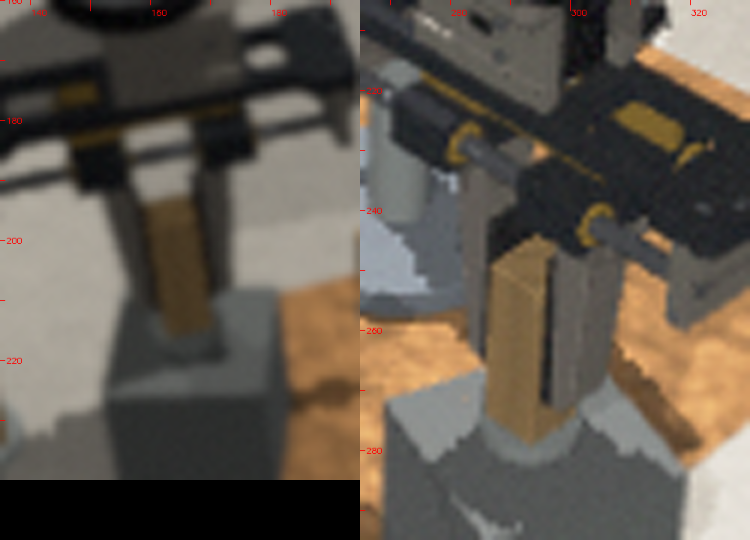

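Request:
drive_tool(plan="1 0.0025 0 0 0;1 0.0015 0 0 0;1 0 0 0 0")

```text
time: 23.78
tcp_pos: [0.4667, -0.2667, 0.2982]
eef_rot: [0.512, 0.488, 0.512, -0.488]
force: [0.3, -0.6, -2.0]
grip_width: 0.0239
```

Request:
drive_tool(plan="1 0.0015 0 0 0;1 0.0015 0 0 0;1 0 0 0 0")

```text
time: 24.03
tcp_pos: [0.4672, -0.2668, 0.2959]
eef_rot: [0.512, 0.488, 0.511, -0.488]
force: [-0.4, 0.3, 1.6]
grip_width: 0.0242
```

Contact felt: open and rise.

Request:
drive_tool(plan="0 0 0 0 0;0 0 0 0 0;0 0 0 0 0;0 0 0 0 0;0 0 0 0 0;0 0 0 0 0;0 -0.005 0 0 0;0 -0.02 0 0 0")

```text
time: 24.7
tcp_pos: [0.4659, -0.266, 0.3187]
eef_rot: [0.51, 0.487, 0.513, -0.489]
force: [1.0, -0.1, 0.7]
grip_width: 0.0756
```

Request:
drive_tool(plan="0 -0.03 0 0 0;0 -0.04 0 0 0;0 -0.04 0 0 0;0 -0.04 0 0 0;0 0 0 0 0")

```text
time: 25.12
tcp_pos: [0.4675, -0.2688, 0.478]
eef_rot: [0.516, 0.49, 0.507, -0.486]
force: [1.1, -0.7, 0.4]
grip_width: 0.0922
```

```bash
python3 - <<'E'
from h import *
from cell import ctrl
s=ctrl.read_state();info(s);cap(ctrl,"wrist","w22");cap(ctrl,"side","d22");cap(ctrl,"scene","s22")
crop("s22",135,160,285,250,5,"t1")
E
```

```text
t25.12 tcp [ 0.4675 -0.2688  0.478 ] z yaw deg -87.31 x [ 0.013 -0.004 -1.   ] q [-0.21  0.24  0.8   1.83 -0.19  1.13 -0.87] F [ 1.1 -0.7  0.4] w 0.0922
```

View pics/t1.png

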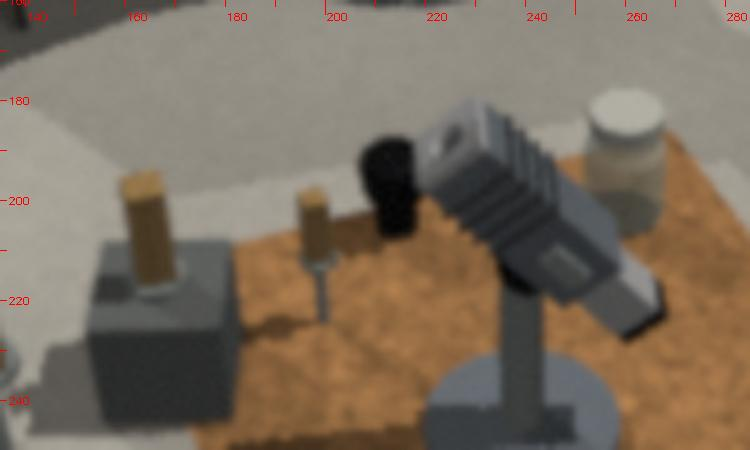

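View pics/d22.png

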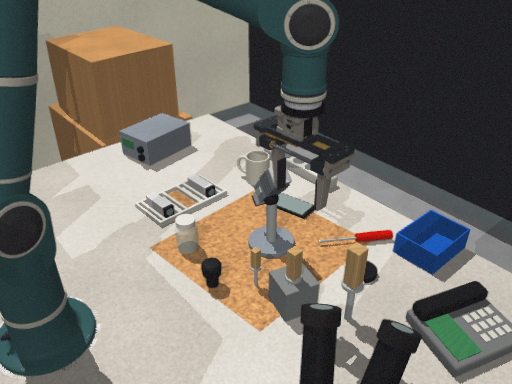

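View pics/w22.png

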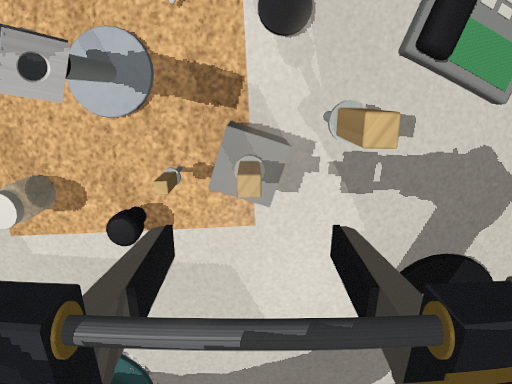

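Request:
drive_tool(plan="0 0 0 0 -0.12;0 0 0 0 -0.12;0 0 0 0 -0.12;0 0 0 0 -0.12;0 0 0 0 -0.12;0 0 0 0 -0.12;0 0 0 0 -0.12;0 0 0 0 -0.12")

```text
time: 25.93
tcp_pos: [0.4664, -0.2664, 0.4683]
eef_rot: [0.678, 0.194, 0.681, -0.194]
force: [-0.2, -0.0, 0.4]
grip_width: 0.0919
```

Request:
drive_tool(plan="0 0 0 0 -0.12;0 0 0 0 -0.12;0 0 0 0 -0.1;0 0 0 0 0")

```text
time: 26.27
tcp_pos: [0.4664, -0.2665, 0.4685]
eef_rot: [0.702, 0.078, 0.704, -0.078]
force: [-0.2, 0.3, -0.6]
grip_width: 0.0918
```

```bash
python3 - <<'E'
from h import *
from cell import ctrl
s=ctrl.read_state();info(s);delta(s,[.592,.007,.47],-12.8,h=0)
E
```

```text
t26.27 tcp [ 0.4664 -0.2665  0.4685] z yaw deg -12.65 x [-0.003  0.001 -1.   ] q [-0.04  0.22  0.58  1.84 -0.14  1.12  0.37] F [-0.2  0.3 -0.6] w 0.0918
grasp now [ 0.4664 -0.2665  0.4685] shift tool [-0.0016  0.2943  0.0627]
roll rad (x down: -yaw) 0.0026  (alt -3.1390)
```

Request:
drive_tool(plan="0 0 0.0368 0.0079 0;0 0 0.0368 0.0078 0;0 0 0.0368 0.0079 0;0 0 0.0368 0.0078 0;0 0 0.0368 0.0079 0;0 0 0.0368 0.0078 0;0 0 0.0368 0.0078 0;0 0 0.0367 0.0078 0")

```text
time: 26.93
tcp_pos: [0.5932, 0.0083, 0.4689]
eef_rot: [0.702, 0.08, 0.703, -0.08]
force: [-0.4, -0.3, 0.5]
grip_width: 0.092
```

Request:
drive_tool(plan="0 0.03 0 0 0;0 0.03 0 0 0;0 0 0 0 0;0 0 0 0 0")

```text
time: 27.27
tcp_pos: [0.5924, 0.0064, 0.4083]
eef_rot: [0.701, 0.079, 0.704, -0.08]
force: [0.4, 0.1, 0.3]
grip_width: 0.0915
```

```bash
python3 - <<'E'
from h import *
from cell import ctrl
s=ctrl.read_state();info(s);cap(ctrl,"wrist","w23");crop("w23",170,80,340,270,4,"t1")
E
```

```text
t27.27 tcp [0.5924 0.0064 0.4083] z yaw deg -12.91 x [-0.005 -0.001 -1.   ] q [-0.39  0.38  0.41  1.77 -0.17  1.04 -0.14] F [0.4 0.1 0.3] w 0.0915
```

View pics/t1.png

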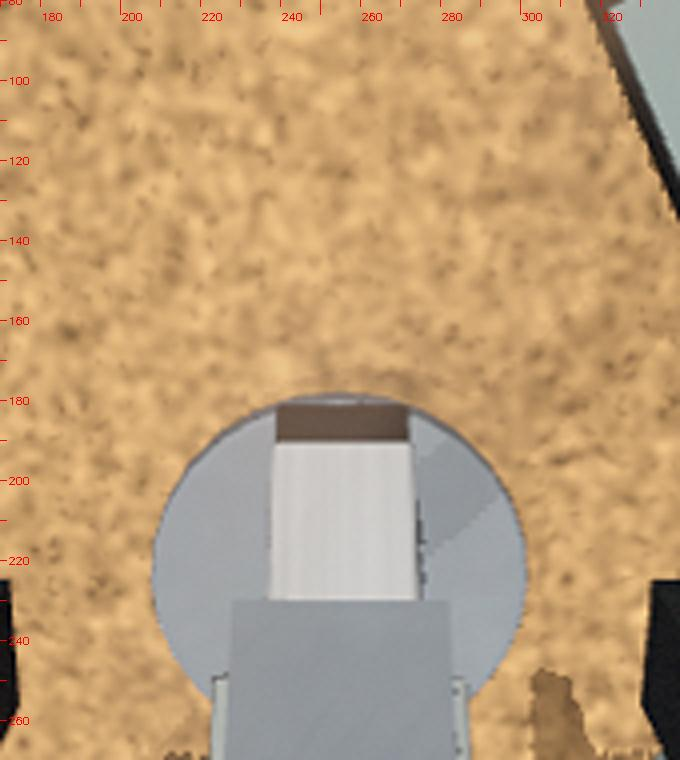

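```bash
python3 - <<'E'
from h import *
np.set_printoptions(precision=4,suppress=True)
from cell import ctrl
w=load("w23");MT=tubeR(-12.8);mouth=np.array([.5826,-.0342,.135])
print("tube edge top pred",proj(w,mouth+MT@[.022,.022,0])[0],proj(w,mouth+MT@[-.022,.022,0])[0],"obs 282.3/228,230")
for L in (.042,.046,.048,.05,.054): print(L,proj(w,np.array([[.016,.016,-L],[-.016,.016,-L]])@MT.T+mouth).round(1).tolist())
s=ctrl.read_state();M,p=pose(s)
o=mouth-p; print("mouth in tool",M.T@o)
E
```

```text
tube edge top pred [281.5472 229.8462] [226.986  229.8454] obs 282.3/228,230
0.042 [[272.2, 190.1], [236.3, 190.1]]
0.046 [[272.0, 186.4], [236.4, 186.4]]
0.048 [[272.0, 184.5], [236.5, 184.5]]
0.05 [[271.9, 182.7], [236.5, 182.7]]
0.054 [[271.8, 179.0], [236.7, 179.1]]
mouth in tool [ 0.2753 -0.0412 -0.0009]
```

Request:
drive_tool(plan="0 0.02 -0.0042 0 0;0 0.03 0 0 0;0.3 0.03 0 0 0;0.4 0.025 0 0 0;0.5 0.0183 0 0 0;0.5 0 0 0 0;0.5 0 0 0 0;0.5 0 0 0 0", squeeze=40)

```text
time: 27.98
tcp_pos: [0.5931, 0.0018, 0.2894]
eef_rot: [0.704, 0.079, 0.701, -0.079]
force: [-0.4, -0.1, 0.1]
grip_width: 0.0542
```

```bash
python3 - <<'E'
from h import *
from cell import ctrl
s=ctrl.read_state();info(s);cap(ctrl,"wrist","w24");cap(ctrl,"scene","s24");cap(ctrl,"side","d24");crop("w24",170,80,340,270,4,"t1")
crop("s24",200,120,300,250,5,"t2")
E
```

```text
t27.98 tcp [0.5931 0.0018 0.2894] z yaw deg -12.85 x [ 0.004  0.    -1.   ] q [-0.34  0.53  0.37  1.86 -0.25  0.8  -0.06] F [-0.4 -0.1  0.1] w 0.0542
```

View pics/t1.png

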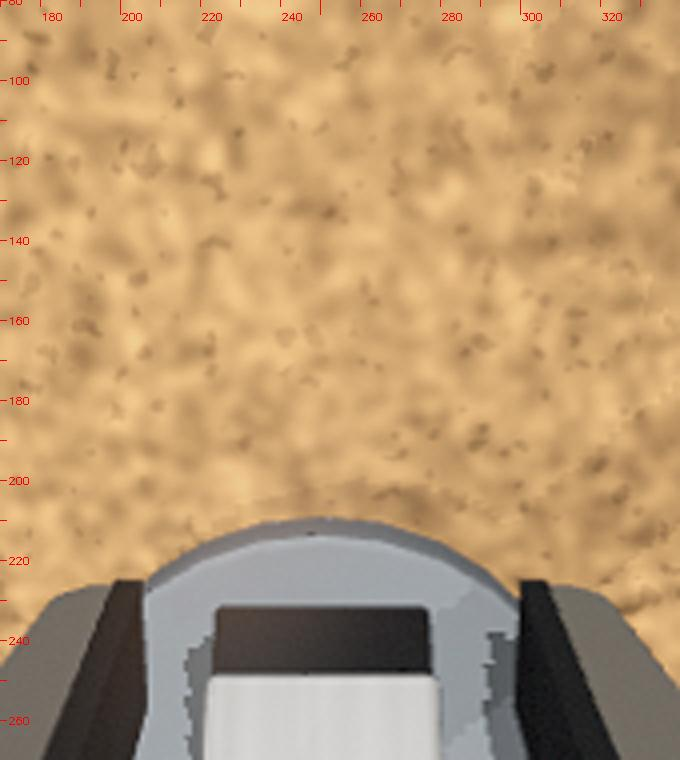

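View pics/t2.png

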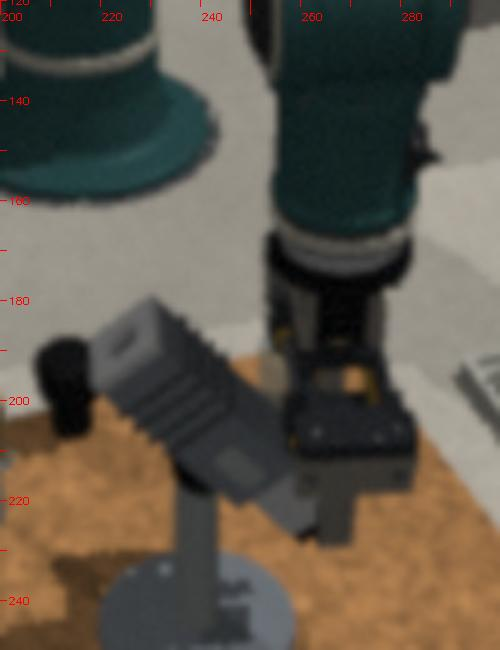

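Request:
drive_tool(plan="1 0.001 -0.003 -0.001 0;1 0 0 0 0;1 0 0 0 0;1 0 0 0 0;1 0 0 0 0")

```text
time: 28.55
tcp_pos: [0.5907, -0.0009, 0.2867]
eef_rot: [0.703, 0.079, 0.702, -0.079]
force: [-0.4, -1.6, 5.7]
grip_width: 0.0316
```

Request:
drive_tool(plan="1 0.0027 0.0022 0 0;1 0.0027 0.0023 0 0;1 0.0027 0.0022 0 0;1 0.0026 0.0023 0 0;1 0 0 0 0")

```text
time: 28.97
tcp_pos: [0.5932, 0.0066, 0.277]
eef_rot: [0.704, 0.078, 0.702, -0.08]
force: [-1.5, -5.3, 10.8]
grip_width: 0.0316
```

```bash
python3 - <<'E'
from h import *
from cell import ctrl
s=ctrl.read_state();info(s);cap(ctrl,"scene","s25");cap(ctrl,"side","d25")
crop("s25",200,150,300,250,5,"t2")
crop("d25",220,130,320,230,5,"t3")
cv2.imwrite("pics/z25.png",np.hstack([cv2.imread("pics/t2.png"),cv2.imread("pics/t3.png")])[:, :1000]);
im=cv2.imread("pics/z25.png");cv2.imwrite("pics/z25.png",cv2.resize(im,(800,400)))
E
```

```text
t28.97 tcp [0.5932 0.0066 0.277 ] z yaw deg -12.83 x [ 0.003 -0.002 -1.   ] q [-0.34  0.55  0.36  1.86 -0.26  0.78 -0.07] F [-1.5 -5.3 10.8] w 0.0316
```

View pics/z25.png

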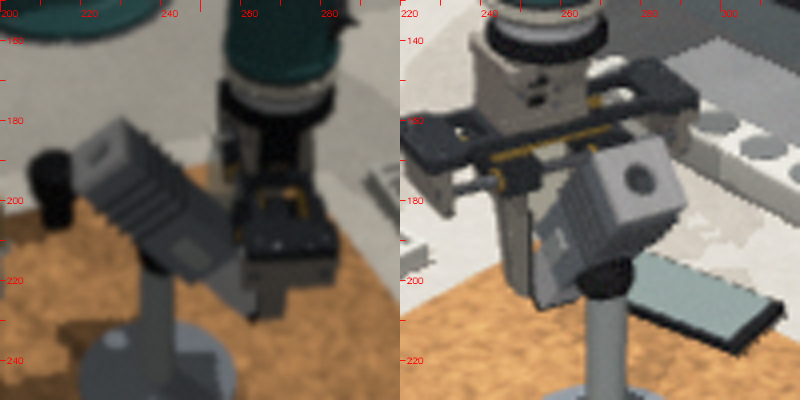

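```bash
python3 - <<'E'
from h import *
from cell import ctrl
s=ctrl.read_state();delta(s,[.5899,-.002,.121],-12.8)
E
```

```text
grasp now [0.5937 0.0063 0.106 ] shift tool [-0.015  -0.0089 -0.0018]
roll rad (x down: -yaw) -0.0007  (alt 3.1409)
```

Request:
drive_tool(plan="0.55 0 0 0 0;0.55 0 0 0 0;0.55 0 0 0 0;0.55 0 0 0 0")

```text
time: 29.4
tcp_pos: [0.5921, 0.0089, 0.2749]
eef_rot: [0.702, 0.079, 0.703, -0.078]
force: [-0.8, -0.5, -0.4]
grip_width: 0.0413
```

```bash
python3 - <<'E'
from h import *
from cell import ctrl
s=ctrl.read_state();info(s);delta(s,[.5899,-.002,.121],-12.8);cap(ctrl,"wrist","w26");crop("w26",190,180,310,280,5,"t1")
E
```

```text
t29.40 tcp [0.5921 0.0089 0.2749] z yaw deg -12.75 x [-0.001  0.    -1.   ] q [-0.34  0.55  0.36  1.86 -0.26  0.78 -0.07] F [-0.8 -0.5 -0.4] w 0.0413
grasp now [0.5919 0.009  0.1039] shift tool [-0.0171 -0.0112  0.0004]
roll rad (x down: -yaw) 0.0009  (alt -3.1406)
```

View pics/t1.png

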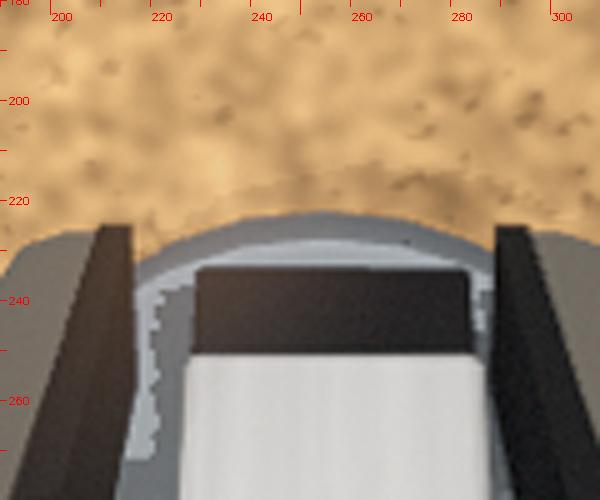

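Request:
drive_tool(plan="0.55 -0.0085 -0.0056 0.0018 0;0.55 -0.0086 -0.0056 0 0;0.55 0 0 0 0;1 0 0 0 0;1 0 0 0 0;1 0 0 0 0;1 0 0 0 0;1 0 0 0 0", squeeze=50)

```text
time: 30.12
tcp_pos: [0.5918, -0.0031, 0.2929]
eef_rot: [0.703, 0.079, 0.703, -0.079]
force: [-2.4, -1.1, 5.7]
grip_width: 0.0319
```

```bash
python3 - <<'E'
from h import *
from cell import ctrl
s=ctrl.read_state();info(s);cap(ctrl,"wrist","w27");crop("w27",190,180,310,280,5,"t1")
E
```

```text
t30.12 tcp [ 0.5918 -0.0031  0.2929] z yaw deg -12.78 x [ 0. -0. -1.] q [-0.33  0.52  0.37  1.86 -0.25  0.81 -0.06] F [-2.4 -1.1  5.7] w 0.0319
```

View pics/t1.png

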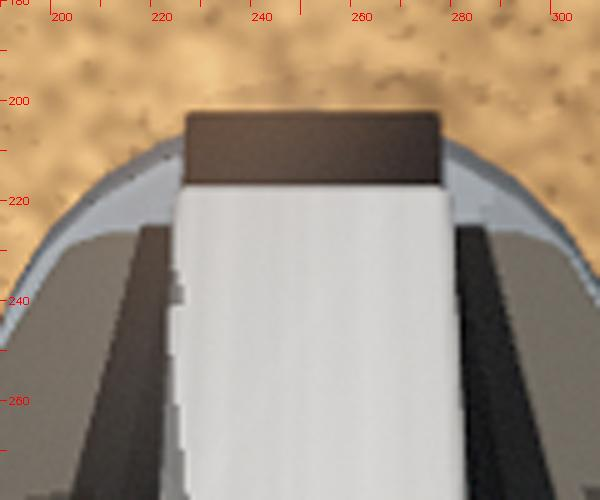

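Request:
drive_tool(plan="1 0.0038 0.0032 0 0;1 0.0038 0.0032 0 0;1 0.0039 0.0032 0 0;1 0.0038 0.0033 0 0;1 0.0038 0.0032 0 0;1 0.0038 0.0032 0 0;1 0.0039 0.0032 0 0;1 0 0 0 0")

```text
time: 30.83
tcp_pos: [0.5962, 0.0204, 0.2642]
eef_rot: [0.702, 0.078, 0.704, -0.078]
force: [-0.5, 0.5, -1.1]
grip_width: 0.0315
```

Request:
drive_tool(plan="1 0.0038 0.0032 0 0;1 0.0038 0.0032 0 0;1 0.0039 0.0032 0 0;1 0 0.01 0 0;1 0 0.02 0 0;1 0 0.02 0 0;1 0 0.02 0 0;1 0 0 0 0")

```text
time: 31.5
tcp_pos: [0.6147, 0.1027, 0.254]
eef_rot: [0.703, 0.078, 0.703, -0.075]
force: [-0.9, 1.0, -1.5]
grip_width: 0.0316
```

```bash
python3 - <<'E'
from h import *
from cell import ctrl
s=ctrl.read_state();info(s);cap(ctrl,"scene","s28");cap(ctrl,"side","d28");cap(ctrl,"wrist","w28")
crop("s28",210,140,340,260,5,"t2");crop("d28",160,110,290,230,5,"t3")
im=np.hstack([cv2.imread("pics/t2.png"),cv2.imread("pics/t3.png")]);cv2.imwrite("pics/z28.png",cv2.resize(im,(800,370)))
E
```

```text
t31.50 tcp [0.6147 0.1027 0.254 ] z yaw deg -12.40 x [ 0.001  0.003 -1.   ] q [-0.47  0.62  0.34  1.79 -0.28  0.78 -0.2 ] F [-0.9  1.  -1.5] w 0.0316
```

View pics/z28.png

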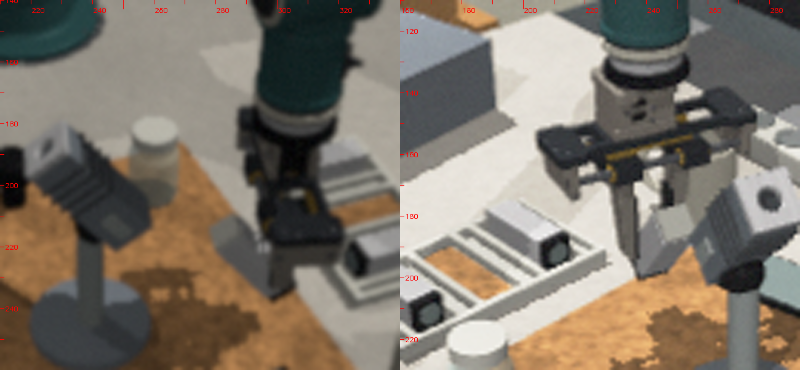

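View pics/w28.png

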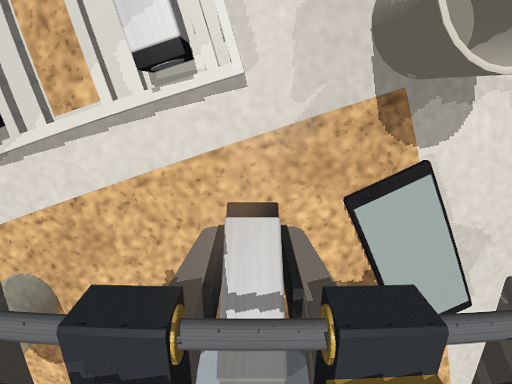

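Request:
drive_tool(plan="1 -0.02 0 0 -0.12;1 -0.02 0 0 -0.12;1 -0.01 0 0 -0.025;1 0 0 0 0")

```text
time: 31.98
tcp_pos: [0.6152, 0.0952, 0.3068]
eef_rot: [0.709, -0.013, 0.705, 0.014]
force: [0.2, -0.8, -1.1]
grip_width: 0.0315
```

```bash
python3 - <<'E'
from h import *
from cell import ctrl
s=ctrl.read_state();info(s);delta(s,[.5027,.303,.13],2.7)
E
```

```text
t31.98 tcp [0.6152 0.0952 0.3068] z yaw deg 2.19 x [ 0.005  0.001 -1.   ] q [-0.43  0.54  0.3   1.77 -0.2   0.86 -0.  ] F [ 0.2 -0.8 -1.1] w 0.0315
grasp now [0.616  0.0954 0.1358] shift tool [ 0.0055  0.2118 -0.1053]
roll rad (x down: -yaw) -0.0090  (alt 3.1326)
```

Request:
drive_tool(plan="1 0 0.03 -0.015 -0.009;1 0 0.0303 -0.015 0;1 0 0.0303 -0.015 0;1 0 0.0303 -0.015 0;1 0 0.0303 -0.015 0;1 0 0.0303 -0.015 0;1 0 0.0303 -0.0153 0;1 0 0 0 0")

```text
time: 32.65
tcp_pos: [0.4941, 0.3095, 0.3029]
eef_rot: [0.705, -0.019, 0.708, 0.021]
force: [-0.5, 0.6, -2.0]
grip_width: 0.0316
```

Request:
drive_tool(plan="1 0.02 0 0 0;1 0.02 0 0 0;1 0.01 0 0 0;1 0 0 0 0;1 0 0 0 0")

```text
time: 33.07
tcp_pos: [0.4987, 0.3023, 0.2535]
eef_rot: [0.706, -0.018, 0.707, 0.017]
force: [0.2, -0.7, -0.2]
grip_width: 0.0315
```

```bash
python3 - <<'E'
from h import *
from cell import ctrl
s=ctrl.read_state();info(s);delta(s,[.5027,.303,.055],2.7);cap(ctrl,"scene","s29");cap(ctrl,"side","d29");cap(ctrl,"wrist","w29")
crop("s29",270,120,390,250,5,"t2");crop("d29",110,120,240,250,5,"t3")
im=np.hstack([cv2.imread("pics/t2.png"),cv2.imread("pics/t3.png")]);cv2.imwrite("pics/z29.png",cv2.resize(im,(800,416)))
E
```

```text
t33.07 tcp [0.4987 0.3023 0.2535] z yaw deg 2.80 x [-0.001 -0.001 -1.   ] q [-0.79  0.56  0.25  1.89 -0.2   0.72 -0.38] F [ 0.2 -0.7 -0.2] w 0.0315
grasp now [0.4985 0.302  0.0825] shift tool [0.0275 0.0008 0.0043]
roll rad (x down: -yaw) 0.0017  (alt -3.1399)
```

View pics/z29.png

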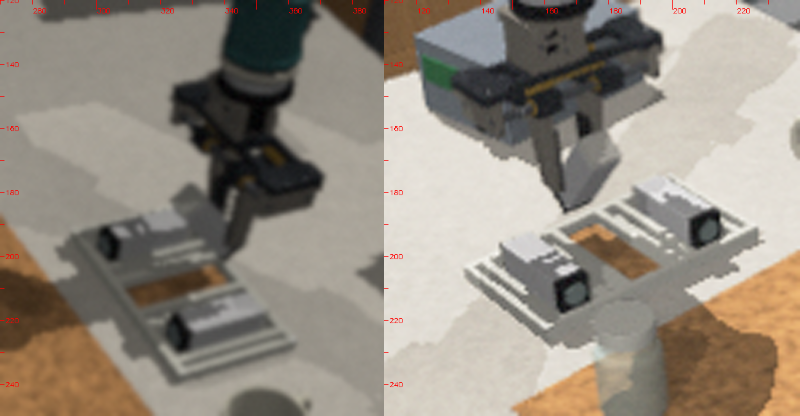

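View pics/w29.png

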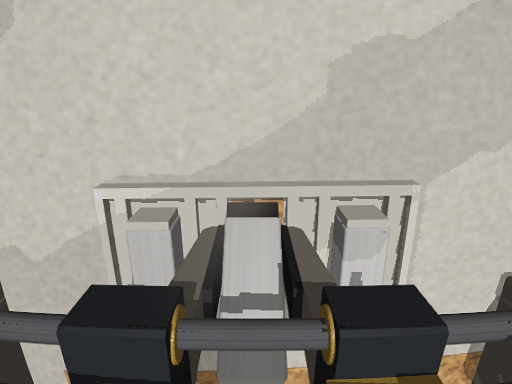

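Request:
drive_tool(plan="1 0.009 0.0008 0.0043 0;1 0.009 0 0 0;1 0.0075 0 0 0;1 0 0 0 0;1 0 0 0 0")

```text
time: 33.63
tcp_pos: [0.5026, 0.3037, 0.2277]
eef_rot: [0.706, -0.018, 0.707, 0.018]
force: [-0.3, -0.9, -1.0]
grip_width: 0.0317
```

Request:
drive_tool(plan="1 0.002 0 0 0;1 0.002 0 0 0;1 0 0 0 0")

```text
time: 33.88
tcp_pos: [0.5028, 0.304, 0.2245]
eef_rot: [0.707, -0.018, 0.707, 0.018]
force: [0.3, 0.1, -1.5]
grip_width: 0.0314
```

Request:
drive_tool(plan="1 0.0015 0 0 0;1 0.0015 0 0 0;1 0 0 0 0")

```text
time: 34.13
tcp_pos: [0.5032, 0.304, 0.2234]
eef_rot: [0.707, -0.018, 0.707, 0.018]
force: [-4.0, -1.9, 9.9]
grip_width: 0.0314
```

Request:
drive_tool(plan="1 0.0015 0 0 0;1 0 0 0 0")

```text
time: 34.3
tcp_pos: [0.5033, 0.304, 0.2232]
eef_rot: [0.707, -0.018, 0.707, 0.018]
force: [-6.2, -4.5, 21.7]
grip_width: 0.0314
```

```bash
cat > lk.py <<'E'
import sys
from h import *
from cell import ctrl
n=sys.argv[1]
s=ctrl.read_state();info(s);cap(ctrl,"scene","s"+n);cap(ctrl,"side","d"+n);cap(ctrl,"wrist","w"+n)
crop("s"+n,280,150,370,250,7,"t2");crop("d"+n,120,150,220,250,7,"t3")
f=lambda i:cv2.imread(f"pics/{i}.png")[:700]
im=np.hstack([f("t2"),f("t3")]);cv2.imwrite(f"pics/z{n}.png",cv2.resize(im,(800,420)))
E
python3 lk.py 30
```

```text
t34.30 tcp [0.5033 0.304  0.2232] z yaw deg 2.91 x [-0.     0.001 -1.   ] q [-0.78  0.61  0.23  1.89 -0.21  0.67 -0.37] F [-6.2 -4.5 21.7] w 0.0314
```

View pics/z30.png

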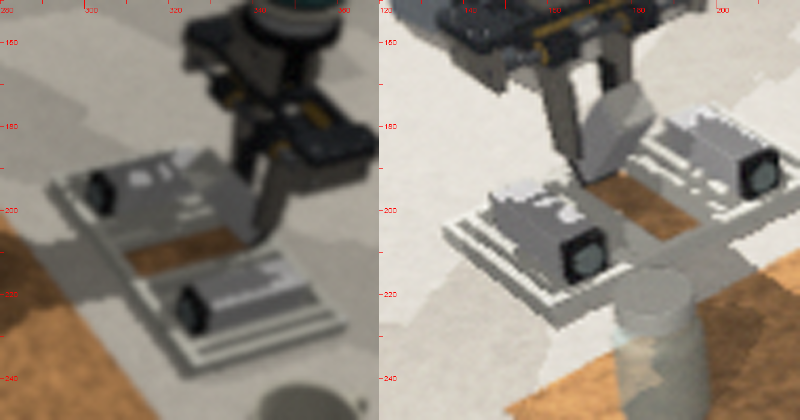

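Request:
drive_tool(plan="1 -0.006 0 0 0;1 0 -0.006 0 0;1 0 0 0 0;1 0.003 0 0 0;1 0 0 0 0")

```text
time: 34.87
tcp_pos: [0.5036, 0.2976, 0.2233]
eef_rot: [0.707, -0.018, 0.707, 0.018]
force: [-1.7, -1.3, 6.2]
grip_width: 0.0315
```

Request:
drive_tool(plan="1 0.0015 0 0 0;1 0 0 0 0")

```text
time: 35.03
tcp_pos: [0.5037, 0.2976, 0.223]
eef_rot: [0.707, -0.018, 0.707, 0.018]
force: [-3.2, -3.2, 16.5]
grip_width: 0.0317
```

Request:
drive_tool(plan="1 0.0015 0 0 0;1 0 0 0 0")

```text
time: 35.2
tcp_pos: [0.5039, 0.2976, 0.2229]
eef_rot: [0.707, -0.018, 0.707, 0.018]
force: [-6.7, -5.3, 26.8]
grip_width: 0.0315
```

Request:
drive_tool(plan="1 -0.002 0 0 0;1 0 0 0 0;1 0.0005 -0.0035 0 0;1 0.0005 -0.0034 0 0;1 0.0007 -0.0034 0 0;1 0.0007 -0.0033 0 0;1 0 0 0 0", squeeze=5)

```text
time: 35.78
tcp_pos: [0.5038, 0.2832, 0.219]
eef_rot: [0.706, -0.018, 0.707, 0.017]
force: [1.7, -1.1, 0.8]
grip_width: 0.0323
```

```bash
python3 lk.py 31; python3 -c "
from h import *
crop('w31',180,150,330,300,5,'t1')"
```

```text
t35.78 tcp [0.5038 0.2832 0.219 ] z yaw deg 2.85 x [-0.001 -0.001 -1.   ] q [-0.75  0.6   0.23  1.91 -0.21  0.65 -0.34] F [ 1.7 -1.1  0.8] w 0.0323
```

View pics/z31.png

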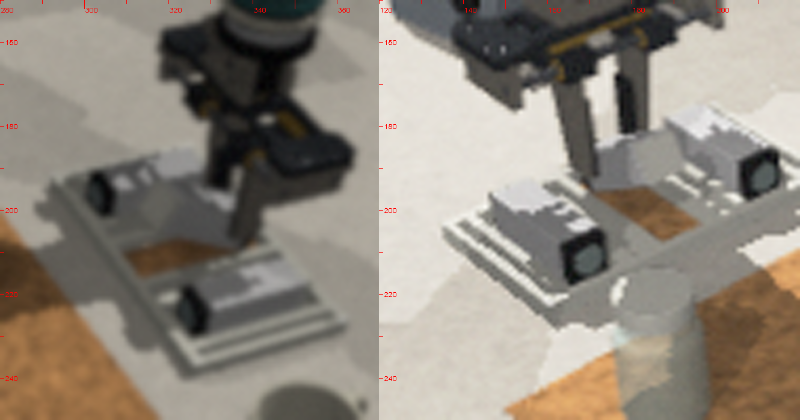

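View pics/t1.png

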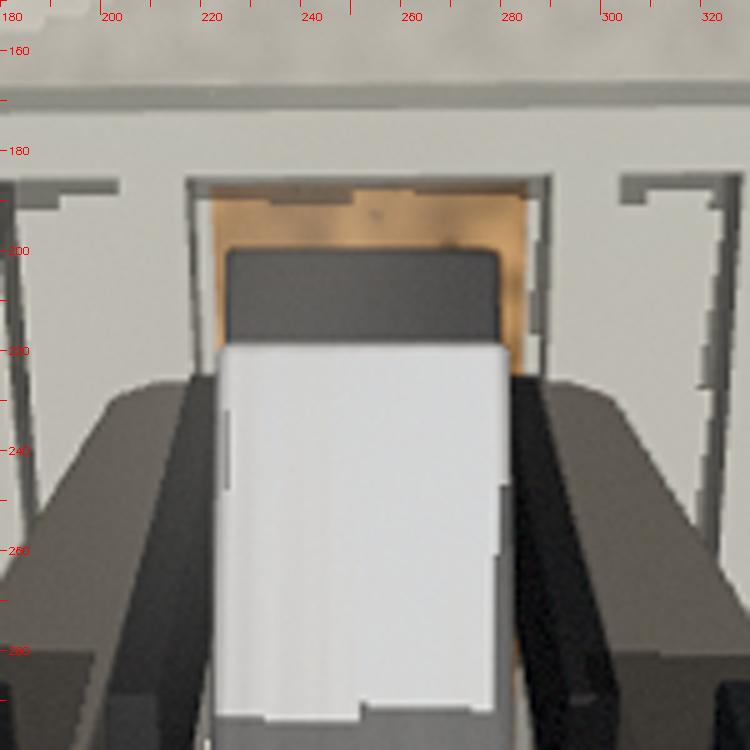

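Request:
drive_tool(plan="1 0.0014 -0.0032 0 0;1 0.0014 -0.0031 0 0;1 0.0018 -0.0029 0 0;1 0.0018 -0.0028 0 0;1 0 0 0 0")

```text
time: 36.35
tcp_pos: [0.5043, 0.2715, 0.2128]
eef_rot: [0.707, -0.018, 0.707, 0.017]
force: [-0.7, -0.2, -0.5]
grip_width: 0.0322
```

```bash
python3 lk.py 32; python3 -c "
from h import *
crop('w32',180,150,330,300,5,'t1')"
```

```text
t36.35 tcp [0.5043 0.2715 0.2128] z yaw deg 2.87 x [-0.001 -0.001 -1.   ] q [-0.73  0.61  0.23  1.93 -0.22  0.63 -0.31] F [-0.7 -0.2 -0.5] w 0.0322
```

View pics/z32.png

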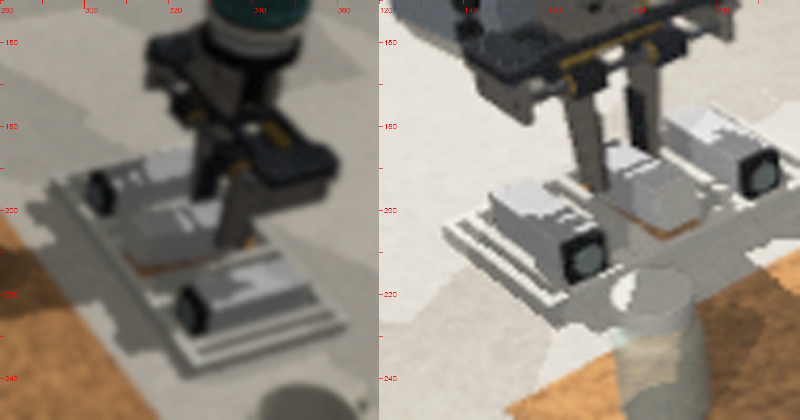

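View pics/t1.png

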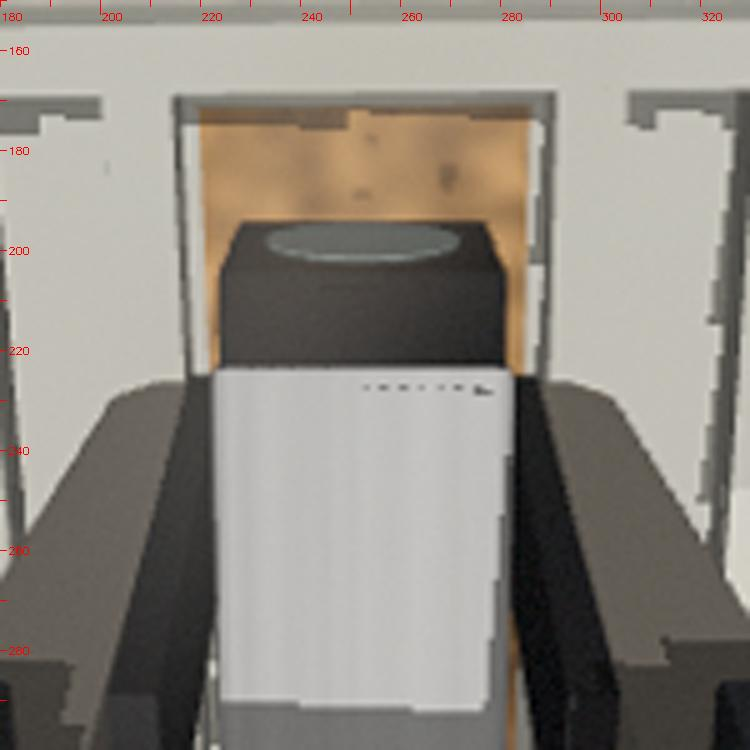

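```bash
python3 - <<'E'
from h import *
w=load("w32")
for z in (.036,.042): print(z,atz(w,(220+505)/10+180,150+268/5,z), atz(w,224,203.6,z),atz(w,281,203.6,z))
print("lens bottom",atz(w,252.8,194.5,.006))
print("bay end rim top",atz(w,253,150+95/5,.014),atz(w,253,150+105/5,.004))
print("rims", atz(w,215,170,.014),atz(w,291,170,.014))
E
```

```text
0.036 [0.50218005 0.29931369 0.036     ] [0.48751251 0.29856672 0.036     ] [0.51684662 0.30005026 0.036     ]
0.042 [0.50207194 0.30143189 0.042     ] [0.48796585 0.30071351 0.042     ] [0.5161771  0.30214027 0.042     ]
lens bottom [0.50260639 0.29458941 0.006     ]
bay end rim top [0.50180736 0.31237413 0.014     ] [0.50200739 0.30877636 0.004     ]
rims [0.48021799 0.31071275 0.014     ] [0.52345403 0.31289704 0.014     ]
```

Request:
drive_tool(plan="1 0 0.003 0 0;1 0.0015 0 0 0;1 0 0 0 0")

```text
time: 36.75
tcp_pos: [0.5044, 0.2757, 0.2119]
eef_rot: [0.707, -0.018, 0.707, 0.018]
force: [0.2, -0.0, -1.3]
grip_width: 0.032
```

Request:
drive_tool(plan="1 0.0015 0 0 0;1 0 0 0 0")

```text
time: 36.92
tcp_pos: [0.5045, 0.275, 0.2104]
eef_rot: [0.707, -0.018, 0.707, 0.018]
force: [0.2, -1.4, -0.4]
grip_width: 0.0318
```

```bash
python3 lk.py 33; python3 -c "
from h import *
crop('d33',160,175,205,215,16,'t1')"
```

```text
t36.92 tcp [0.5045 0.275  0.2104] z yaw deg 2.90 x [ 0. -0. -1.] q [-0.73  0.61  0.22  1.92 -0.22  0.63 -0.32] F [ 0.2 -1.4 -0.4] w 0.0318
```

View pics/t1.png

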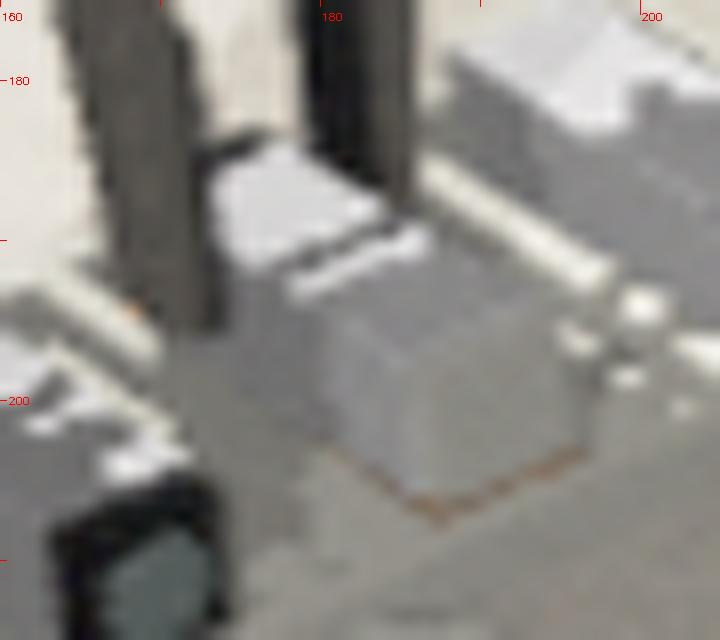

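Request:
drive_tool(plan="1 0.0015 0 0 0;1 0 0 0 0")

```text
time: 37.23
tcp_pos: [0.5044, 0.2753, 0.2089]
eef_rot: [0.707, -0.018, 0.707, 0.018]
force: [-0.3, -1.1, 0.9]
grip_width: 0.0322
```

Request:
drive_tool(plan="1 0.0015 0 0 0;1 0 0 0 0")

```text
time: 37.4
tcp_pos: [0.5044, 0.2755, 0.2078]
eef_rot: [0.707, -0.018, 0.707, 0.018]
force: [-0.6, -1.1, 4.9]
grip_width: 0.0316
```

Request:
drive_tool(plan="1 0 0 0 0;1 0 0 0 0;0.6 0 0 0 0;0.6 0 0 0 0;0.6 0 0 0 0;0.6 0 0 0 0", squeeze=3)

```text
time: 37.9
tcp_pos: [0.5042, 0.2756, 0.2071]
eef_rot: [0.707, -0.018, 0.707, 0.018]
force: [0.4, -0.3, -0.9]
grip_width: 0.0367
```

Request:
drive_tool(plan="0.5 -0.01 0 0 0;0.5 -0.02 0 0 0;0.4 -0.03 0 0 0;0.3 -0.04 0 0 0;0.2 -0.04 0 0 0;0 0 0.02 0 0;0 0 0 0 0;0 0 0 0 0")

```text
time: 38.57
tcp_pos: [0.5025, 0.296, 0.3476]
eef_rot: [0.707, -0.019, 0.707, 0.019]
force: [0.3, -1.0, -1.4]
grip_width: 0.0841
```

```bash
python3 lk.py 34; python3 -c "
from h import *
crop('w34',100,100,400,300,2,'t1');crop('w34',200,140,310,270,5,'t4')"
```

```text
t38.57 tcp [0.5025 0.296  0.3476] z yaw deg 3.05 x [-0.  0. -1.] q [-0.81  0.42  0.28  1.84 -0.15  0.9  -0.41] F [ 0.3 -1.  -1.4] w 0.0841
```

View pics/z34.png

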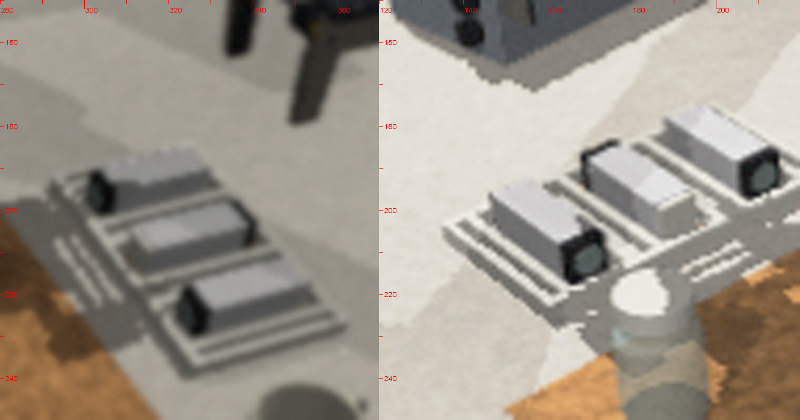

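View pics/t4.png

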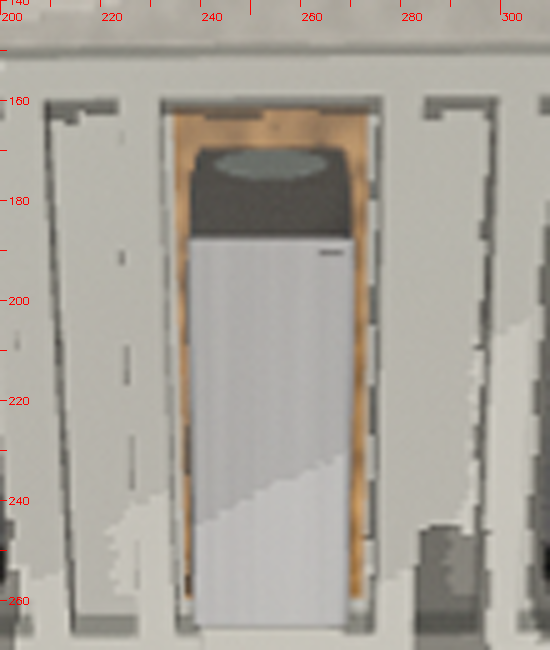

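```bash
python3 - <<'E'
from h import *
w=load("w34")
print("lensbot",atz(w,254,169.6,.005),"lens top",atz(w,254,140+182/5,.036),"cont top",atz(w,254,265.6,.036))
print("wall",atz(w,253.5,140+100/5,.014),atz(w,253.5,140+112/5,.004),"near wall",atz(w,238,140+630/5,.014))
print("cart x",[atz(w,200+u/5,140+400/5,.036).round(4) for u in (190,349)],"rib x",[atz(w,200+u/5,220,.014).round(4) for u in (168,378)])
c=load("s34");print("rod top",atz(c,163,196.5,.156))
crop("s34",135,170,200,245,8,"t1")
E
```

```text
lensbot [0.50244695 0.30008925 0.005     ] lens top [0.50231471 0.30106335 0.036     ] cont top [0.50721869 0.20747732 0.036     ]
wall [0.50131349 0.31191038 0.014     ] [0.50156183 0.30733586 0.004     ] near wall [0.49046862 0.19316379 0.014     ]
cart x [array([0.4891, 0.2567, 0.036 ]), array([0.5199, 0.2583, 0.036 ])] rib x [array([0.4839, 0.2473, 0.014 ]), array([0.5276, 0.2496, 0.014 ])]
rod top [ 0.46721224 -0.26603262  0.156     ]
```

View pics/t1.png

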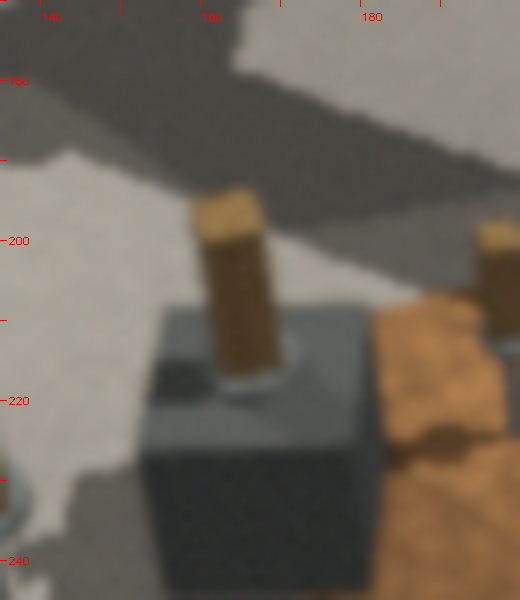

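```bash
python3 -c "
from cell import ctrl
print(ctrl.sign_off())"
```

```text
the job is handed in; nothing more can be done
None
```

I finished the job and handed it in at about 39 s of the 72 s allowed. No verdict was reported, so the checks below are my own measurements.

**What I did:**
- **Tilting the rod:** The tool can only point down, so I took the middle-sized rod and tilted it in the fingers to about 40°, using its pin in the stand hole as a lever.
- **Pushing:** I pushed through the access hole until the collar met the housing, at about 40 N at the wrist in total. I backed off straight away.
- **Returning the rod:** I set it upright the same way and let it go in its stand. My first try at levering it upright popped the pin out over the hole rim. I lifted it, measured the tilt again, and the second try worked.
- **Drawing the cartridge out:** I pulled it about 12 mm, took a better hold, drew it free and carried it to the middle bay.
- **Laying it down:** I stood its lens edge on the cork and lowered it flat with a light grip. Contact force while setting it down peaked at about 28 N, against the 45 N limit.

**Last checks:**
- **Cartridge:** The last pictures show it flat in the middle bay. Its centre is within about 2 mm of the bay's middle, and it is aligned to within a few degrees.
- **Rod:** It is upright with its collar on the stand.
- **Surroundings:** The spares look unmoved in the last pictures, and the gripper is open and clear. I did not re-measure the other things.

**Disagreement:** At collar contact the images put the cartridge 48 to 52 mm out of the mouth, where 54 mm was expected. That is within camera error and above the 42 mm needed.

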